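# Draw the pinned corner cleat out of the press guard and fit it to the frame rail

### The job

The bench press has just set the pin in the L-shaped corner cleat, which still sits behind the yellow guard with its long leg sticking out of the opening. Without jamming it hard against the guard, draw the cleat out, turning it so that the short leg follows through the narrow opening, set it down on the bench and let go to change your grip, then slide its long leg fully home into the open end of the white rail in the jig and leave it there. Do not disturb the other loose things on the bench.

Things in the scene. Friction and masses are not known exactly. Their poses are not given: they have to be found in the camera images.
- cleat: L-shaped aluminium corner cleat lying flat, 28 mm high, 0.16 kg, both legs 16 mm thick. Origin: underside, where the legs' centre lines cross. +x along the long leg (end at x = 132 mm, outer corner at x = -8), +y along the short leg (end at y = 62), z up. Inner corner at x = 8, y = 8. At the start it rests on the press bed, 91 to 104 mm of the long leg out of the opening, the end in free air.
- cleat_tip (a point): centre of the end face of the cleat's long leg, 14 mm above its underside
- cleat_short_end (a point): centre of the end face of the cleat's short leg, 14 mm above its underside
- cleat_shoulder (a point): point on the long leg's centre line level with the inner face of the short leg (cleat x = 8 mm), mid height; fully home, that inner face meets the end of the rail
- press: green bench press bolted to the bench. Origin: on the bench under the middle of the guard opening, at the guard's outer face; +x into the press, +y to the left as one looks in. Steel bed 40 mm above the bench, reaching 60 mm out in front of the guard; behind the guard it is free for 110 mm and the punch stands 34 mm above the cleat. The press head, from 15 mm behind the guard, is 280 mm up.
- guard: yellow guard on the press (same origin and axes): upright sheet 5 mm thick (x = 0 to 5), y = -125 to 60 mm, top 100 mm above the bench; clear sides and roof behind. Opening 40 mm wide (y = -20 to 20), 36 mm high from the bed up. At the start the cleat's short leg lies along the back of the sheet, 15 to 28 mm behind it, pointing to -y.
- opening (a point): middle of the guard opening at bed level, outer face of the guard; axes as the press
- rail: white hollow rail, one square-cut open end, fixed in the jig. Origin: on the bench under the open end; +x into the rail, +y away from its flange, z up. Hollow 21 mm wide, 33 high, floor 17.5 above the bench; wall 2.5; outside 26 wide, top 53 up. Flange 16 mm on the -y side; blue clamps there from 30 mm inwards, up to 95 high. Fitted, the cleat's x runs along the rail's x, its short leg to rail +y.
- rail_mouth (a point): centre of the open end of the rail's hollow, 34 mm above the bench; axes as the rail
- handle: bystander: black window handle, 155 mm long, lying
- packers: bystander: stack of four coloured glazing packers, 100 x 28 x 20 mm
- small_cleat: bystander: small dark L cleat, legs 60 mm
- mallet: bystander: mallet lying down
- driver: bystander: orange screwdriver lying down
- hinge: bystander: open steel hinge lying flat, 90 x 64 mm
- sealant: bystander: upright sealant bottle, 48 mm across, 170 mm high
There are look-alikes about, which are no part of the job. What is meant by the cleat is not purple, and is the larger of those in its own colour.

How it is judged:
By the outcome, as a careful person would: the job done as asked, in the order asked, and still so for the second after the job is handed in, with the robot touching nothing.
It also fails if it takes over 72 s, if anything falls off the work surface, if the arm or the gripper's body presses on something with over 40 N, if the wrist force passes 120 N, or if a joint passes its speed limit or range.

### The arm

A 7-joint arm with a two-finger parallel gripper is mounted at the origin on the work surface. World frame = base frame: x ahead of the robot, y to its left, z up, the work surface at z = 0. Lengths are in m, angles in rad, forces in N, time in s.
With the tool pointing down it reaches from about 0.4 to 0.85 m from the base axis. Payload 10.4 kg.
Tool frame: the origin (TCP) lies at the centre of the arm's flange, where the gripper is bolted on; the fingertips stand 173 mm ahead of it and the grasp point (between the pads) lies 155 mm ahead of it (manip.nose_length is the distance from the TCP to the fingertips, in m); z points along the fingers, x is the direction in which the jaws open and shut, and the axes are right-handed (so a half turn about z gives the same grasp; the last joint's range is limited). The gripper opens to 85 mm and grips with 20 to 120 N. Pads are 22 mm wide; open, the fingers measure 114 mm over their backs; the gripper's body (76 mm by 85 mm) begins 54 mm behind the grasp point. The pads swing forward as they close: fully open they stand 13 mm farther back than shut.
Start: joints at [-1.28, 0.332, -0.065, 1.46, 0.022, 1.35, -0.088], TCP at [0.193, 0.594, 0.405] pointing down, gripper open.
Joint ranges: [-2.6, 2.6], [-0.5, 2.12], [-1.47, 1.34], [0.16, 2.42], [-1.27, 4.41], [0.06, 2.06], [-2.6, 2.6]. Speed limits (rad/s): [2.22, 2.22, 2.79, 2.79, 3.14, 3.14, 3.14].

### API

Orientations are given as a unit quaternion [x, y, z, w].
In Python, from workcell import status, cams, order, manip gives the robot as it stands.
- The arm moves only by the tool servo_tool, never from a script. Its argument "motion" is a list that holds one entry, the list of rows, each a list of 6 numbers: the shift along the tool's x, y, z in units of 50 mm (1.0 is 50 mm), then the turn, a rotation vector about the tool's x, y, z in units of 5 degrees (1.0 is 5 degrees). In form: [[[x, y, z, ax, ay, az], ...]]. A call has 1 to 12 rows; each row shifts and turns the pose as measured when the row begins, along the tool's axes as they then stand; what a row does not reach is not made up. A row lasts 1/10 s, in which the tool goes at most 50 mm and 8.59 degrees, less where a joint would pass 70% of its speed; a pose out of reach is approached as far as the arm can. A call is refused whole if a number of a shift passes 1 or a number of a turn 1, either way. A call with a gripper value outside its range is refused whole. "jaw" is the closure in counts, from 0 (fully open) to 255 (shut), set as the call begins (left out, the last holds). The fingers move at their own pace and stop on an object; "force" is the grip in N (left out, the last holds). Time passes only in rows, so rows that do not move let the fingers close. It gives the time, the measured TCP pose, the force and the opening at its end, in the units of the state.
- status.get_obs(): the state, without advancing time (a new reading comes with each control period).
- cams.camera(name): name is "side" or "top"; returns a dict with "color" (480x640x3 uint8, red, green, blue), "vertical_fov" (degrees; the focal length in pixels is half the picture's height over the tangent of half this angle, whatever the lens; pixels are square), "cx", "cy" (the principal point, pixels), "k1" (the pictures are not rectified: a ray, as slopes to the right and down, at radius r is drawn at 1 + k1 r^2 times it, then the intrinsics apply), "extrinsics" (4x4, takes a point from camera to world coordinates). Camera axes: x right, y down, z forward; pixel columns grow to the right and rows downward; lengths in m; the calibration is good to about 2 mm. A picture is of the moment at which its call begins. There is no depth.
- order.hand_in(): hands the job in, once; it reports no verdict.
The state is a dict: "clock": time; "joint_pos": joint angles; "joint_velocities": joint speeds; "tau": joint torques, N m; "position": TCP position; "ee_rot": TCP orientation; "ft_force": force on the tool from outside, world axes, zero at the start; "torque": the same for the moment, N m; "grip_width": opening from 0.0 (shut) to 1.0 (fully open).
Only numpy, scipy, OpenCV 4.12 (cv2) and the standard library are available. Lean on these libraries where they do the work, as an engineer would, in place of code of your own. Each camera call takes 0.05 s, during which the arm holds its last target.

## Working session

There is one attempt and no reset: what is moved stays moved. The work goes in short steps, Python scripts to look and compute and a tool call to move; the robot and the scene stay as the last step left them, time stands still between calls to the robot, and variables do not carry over. Pictures are saved under pics/ and viewed, and the job is handed in when it is done.

Besides the shell and the picture viewer there is one more tool, called after "Emit:" as name([rows], argument=value, ...), one row to a line, values as JSON. servo_tool: Moves the arm, as the interface text tells. Its arguments: {"type":"object","properties":{"motion":{"type":"array","items":{"type":"array","items":{"type":"array","items":{"type":"number"}}}},"jaw":{"type":"number"},"force":{"type":"number"}},"required":["motion"]}

```bash
ls; mkdir -p pics; cat > h.py <<'E'
import numpy as np, cv2
from workcell import status, cams, order, manip
def K(c):
    h,w=c["color"].shape[:2]; f=h/2/np.tan(np.radians(c["vertical_fov"])/2)
    return f
def cam(n,save=None):
    c=cams.camera(n)
    if save: cv2.imwrite(f"pics/{save}.png",c["color"][:,:,::-1])
    return c
def ray(c,u,v):
    f=K(c); Km=np.array([[f,0,c["cx"]],[0,f,c["cy"]],[0,0,1.]])
    p=cv2.undistortPoints(np.array([[[u,v]]],float),Km,np.array([c["k1"],0,0,0.]))[0,0]
    E=np.array(c["extrinsics"]); d=E[:3,:3]@np.array([p[0],p[1],1]); return E[:3,3],d/np.linalg.norm(d)
def onz(c,u,v,z):
    o,d=ray(c,u,v); return o+d*(z-o[2])/d[2]
def proj(c,P):
    E=np.array(c["extrinsics"]); q=E[:3,:3].T@(np.array(P,float)-E[:3,3]); s=q[:2]/q[2]; s=s*(1+c["k1"]*(s@s)); f=K(c)
    return s[0]*f+c["cx"],s[1]*f+c["cy"]
def two(c1,p1,c2,p2):
    o1,d1=ray(c1,*p1);o2,d2=ray(c2,*p2)
    A=np.stack([d1,-d2],1); t=np.linalg.lstsq(A,o2-o1,rcond=None)[0]
    a=o1+t[0]*d1;b=o2+t[1]*d2; return (a+b)/2,np.linalg.norm(a-b)
E
python3 - <<'E'
from h import *
for n in ("side","top"):
    c=cam(n,n+"0"); print(n,{k:c[k] for k in c if k!="color"})
s=status.get_obs(); print(s); print(manip.nose_length)
E
```

```text
pics
side {'vertical_fov': 57.92801325586574, 'cx': 319.19051664561704, 'cy': 239.27278926090673, 'k1': -0.028892073070107622, 'extrinsics': array([[ 0.7098251 , -0.47315613,  0.52179652, -0.08520244],
       [-0.70424776, -0.49097083,  0.51281843, -0.44005312],
       [ 0.01354369, -0.73148542, -0.68172256,  0.86581735],
       [ 0.        ,  0.        ,  0.        ,  1.        ]])}
top {'vertical_fov': 46.49412998713151, 'cx': 314.1156856716943, 'cy': 240.68062888816365, 'k1': 0.04536217982235361, 'extrinsics': array([[-1.27850208e-03, -9.84114043e-01,  1.77532856e-01,
         2.35734685e-01],
       [-9.99970457e-01,  2.60378767e-03,  7.23223708e-03,
         1.70493272e-01],
       [-7.57960394e-03, -1.77518365e-01, -9.84088299e-01,
         1.76268310e+00],
       [ 0.00000000e+00,  0.00000000e+00,  0.00000000e+00,
         1.00000000e+00]])}
{'clock': 0.1, 'joint_pos': array([-1.2796103 ,  0.33280765, -0.06470698,  1.4608405 ,  0.02159118,
        1.34987873, -0.08851251]), 'joint_velocities': array([-8.03923922e-05, -2.41195691e-03,  1.14117382e-03, -3.63032157e-03,
        1.35466199e-03, -3.02098532e-04,  3.38792493e-04]), 'tau': array([ 6.52422350e-04, -6.26748133e+01,  4.88115591e-02, -3.92429280e+01,
        1.62425183e-02,  6.94151066e-03, -9.68892913e-07]), 'position': array([0.1928686 , 0.59438431, 0.40400404]), 'ee_rot': array([ 8.08903899e-01,  5.87940557e-01, -4.88058105e-04,  3.81742835e-04]), 'ft_force': array([ 1.18884196,  0.02968349, -0.25057428]), 'torque': array([-0.05071374,  0.01299988, -0.00968777]), 'grip_width': 1.0030715523151652}
0.1734
```

View pics/side0.png

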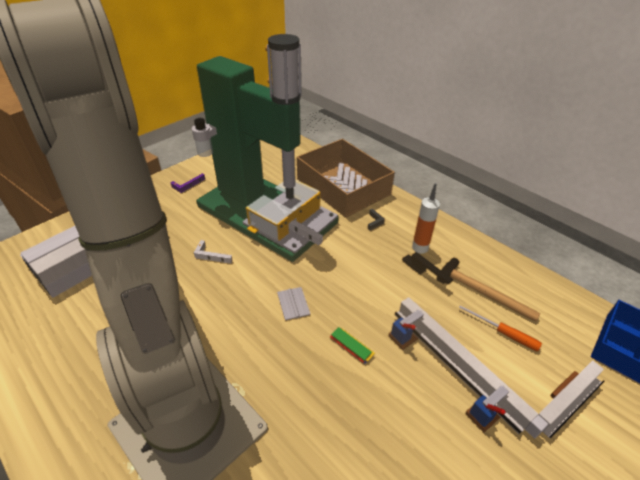

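View pics/top0.png

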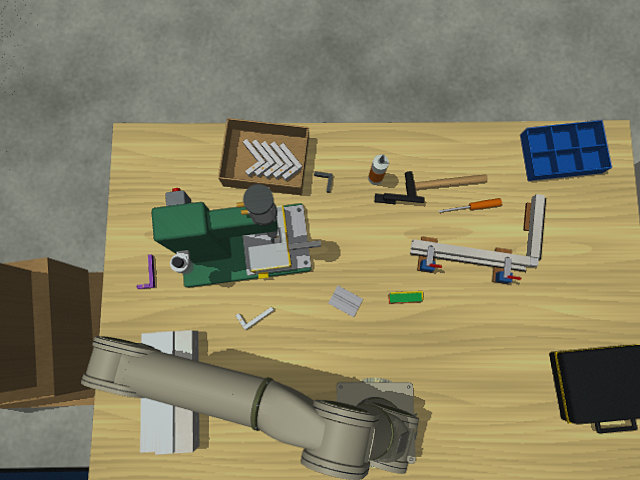

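```bash
python3 - <<'E'
import cv2
a=cv2.imread("pics/top0.png");b=cv2.imread("pics/side0.png")
cv2.imwrite("pics/t1.png",cv2.resize(a[190:290,230:350],None,fx=6.5,fy=6,interpolation=cv2.INTER_CUBIC))
cv2.imwrite("pics/s1.png",cv2.resize(b[160:280,190:350],None,fx=5,fy=5,interpolation=cv2.INTER_CUBIC))
cv2.imwrite("pics/t2.png",cv2.resize(a[185:295,400:560],None,fx=5,fy=5,interpolation=cv2.INTER_CUBIC))
cv2.imwrite("pics/s2.png",cv2.resize(b[280:440,380:610],None,fx=3.4,fy=3.4,interpolation=cv2.INTER_CUBIC))
E
```

```text
(no output)
```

View pics/t1.png

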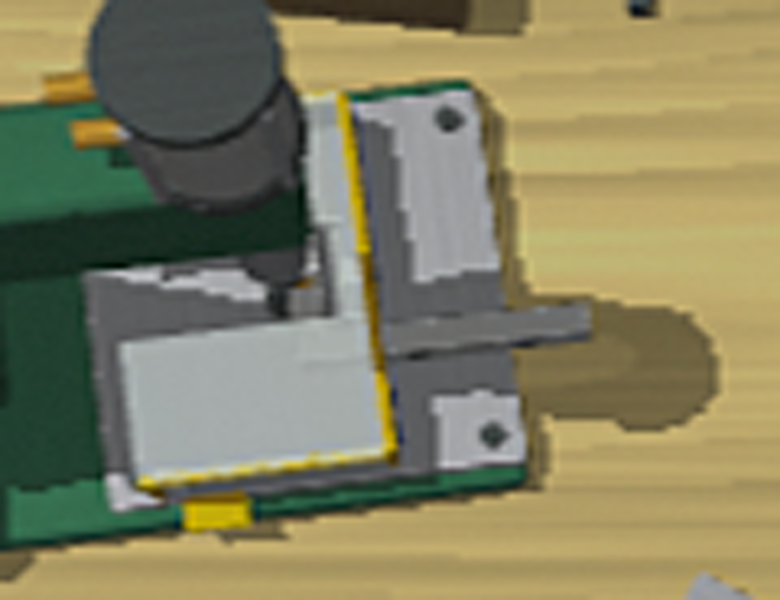

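View pics/s1.png

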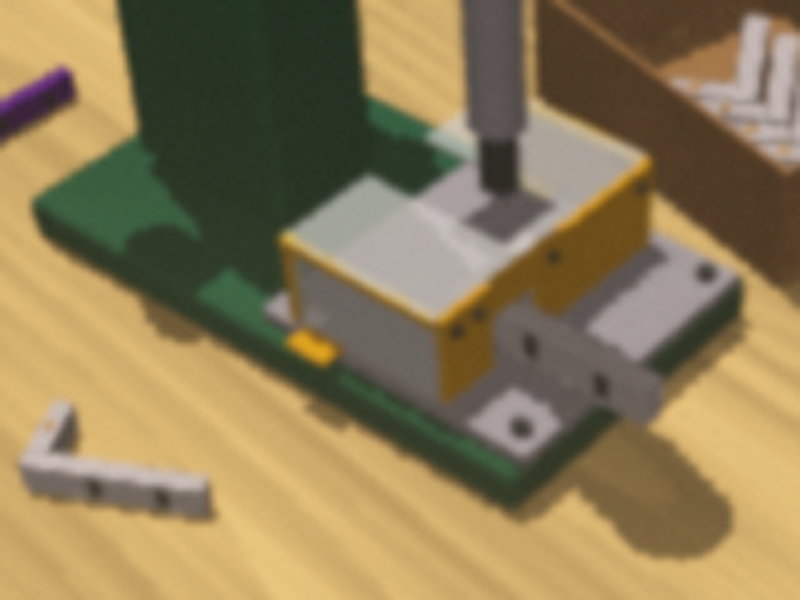

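View pics/t2.png

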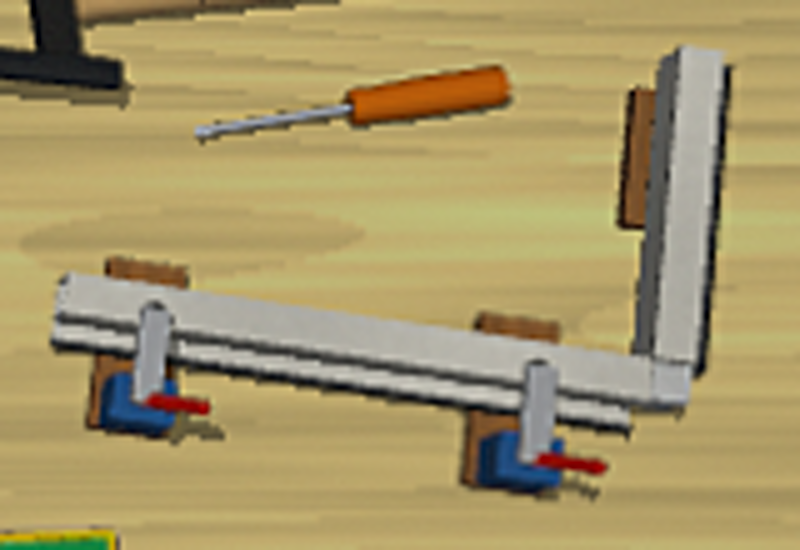

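View pics/s2.png

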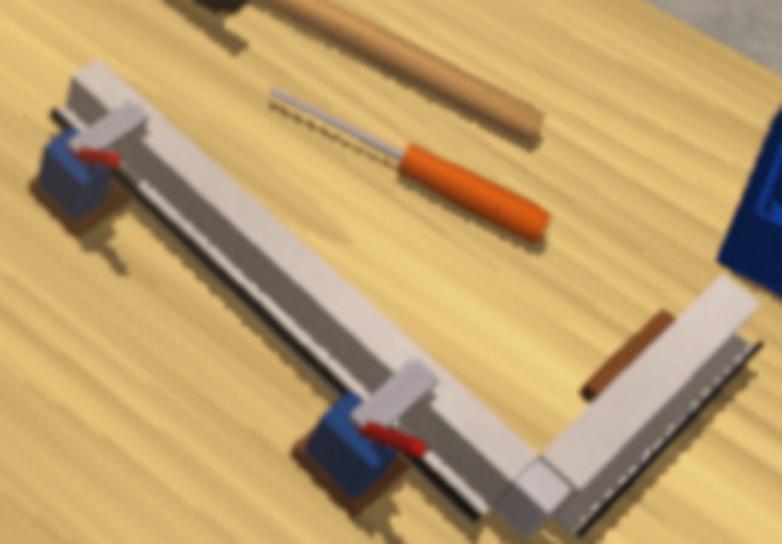

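```bash
python3 - <<'E'
from h import *
t=cam("top");s=cam("side")
for n,p in dict(far=(282.5,206),near=(290.3,266.5)).items(): print("guardtop",n,onz(t,*p,.1))
for n,p in dict(far=(190+648/5,160+160/5),near=(190+440/5,160+325/5)).items(): print("side guardtop",n,onz(s,*p,.1))
print("tip top corners",[onz(t,*p,.068)[:2] for p in ((230+590/6.5,190+302/6),(230+590/6.5,190+335/6))])
print("leg near guard",[onz(t,*p,.068)[:2] for p in ((230+385/6.5,190+322/6),(230+385/6.5,190+355/6))])
print("side tip top",onz(s,190+662/5,160+375/5,.068))
print("rail end top far,near",onz(t,400+65/5,185+275/5,.053),onz(t,400+55/5,185+320/5,.053))
print("rail other end",onz(t,400+655/5,185+355/5,.053),onz(t,400+650/5,185+405/5,.053))
print("side rail end",onz(s,380+98/3.4,280+62/3.4,.053),onz(s,380+70/3.4,280+80/3.4,.053))
print("side rail end2",onz(s,380+540/3.4,280+455/3.4,.053),onz(s,380+497/3.4,280+500/3.4,.053))
for n,p in dict(hinge=(345,300),pack=(406,297),handleL=(376,198),mallet=(409,190),seal=(378,170),small=(325,180),driver=(440,211),lcl=(255,318)).items(): print(n,onz(t,*p,.01)[:2])
E
```

```text
guardtop far [0.64373529 0.27928155 0.1       ]
guardtop near [0.45718022 0.25425211 0.1       ]
side guardtop far [0.64516104 0.27966017 0.1       ]
side guardtop near [0.46095714 0.25251811 0.1       ]
tip top corners [array([0.54249476, 0.1624371 ]), array([0.52529682, 0.16249552])]
leg near guard [array([0.53231818, 0.2596109 ]), array([0.51515091, 0.25949637])]
side tip top [0.54380232 0.16615665 0.068     ]
rail end top far,near [ 0.54550095 -0.12366018  0.053     ] [ 0.51722781 -0.1165741   0.053     ]
rail other end [ 0.49470438 -0.48154674  0.053     ] [ 0.46382686 -0.47635549  0.053     ]
side rail end [ 0.54572006 -0.12674632  0.053     ] [ 0.51844424 -0.12274817  0.053     ]
side rail end2 [ 0.49374249 -0.4805679   0.053     ] [ 0.45133033 -0.47499839  0.053     ]
hinge [0.36332703 0.08711036]
pack [ 0.37250711 -0.10325468]
handleL [ 0.69134517 -0.01650464]
mallet [ 0.71750845 -0.1234237 ]
seal [ 0.7851503 -0.0248714]
small [0.75217722 0.14775155]
driver [ 0.64752566 -0.22024833]
lcl [0.30818506 0.3674519 ]
```

```bash
cat > plan.py <<'E'
import numpy as np, heapq, sys
g=105
def rect(x0,x1,y0,y1,n=2.0):
    xs=np.linspace(x0,x1,int((x1-x0)/n)+2); ys=np.linspace(y0,y1,int((y1-y0)/n)+2)
    X,Y=np.meshgrid(xs,ys); return np.stack([X.ravel(),Y.ravel()],1)
pts=np.vstack([rect(-8,132,-8,8),rect(-8,8,8,62),rect(g-14,g+14,-28,28)])
def place(x,y,ph):
    c,s=np.cos(ph),np.sin(ph); L=np.array([-c,-s]);S=np.array([s,-c])
    return np.array([x,y])+pts[:,:1]*L+pts[:,1:]*S
def d(P,r):
    dx=np.maximum(np.maximum(r[0]-P[:,0],P[:,0]-r[1]),0);dy=np.maximum(np.maximum(r[2]-P[:,1],P[:,1]-r[3]),0)
    return np.hypot(dx,dy).min()
R=[(0,5,-125,-20),(0,5,20,60),(115,120,-125,60),(5,115,-130,-125),(5,115,60,65)]
def clear(x,y,ph):
    P=place(x,y,ph); return min(d(P,r) for r in R)
from functools import lru_cache
@lru_cache(None)
def cl(i,j,k): return clear(i*2.,j*2.,np.radians(k*4.))
st=(16,-1,0)
pq=[(0,st)];best={st:0};par={}
while pq:
    c,s=heapq.heappop(pq)
    if c>best[s]: continue
    P=place(s[0]*2,s[1]*2,np.radians(s[2]*4))
    if P[:,0].max()<-12: break
    for dd in np.ndindex(3,3,3):
        n=tuple(np.array(s)+np.array(dd)-1)
        if n==s or not(-50<=n[0]<=30 and -30<=n[1]<=30 and -5<=n[2]<=30): continue
        q=cl(*n)
        if q<2.: continue
        nc=c+np.linalg.norm(np.array(dd)-1)*(1+(12/q)**2)
        if nc<best.get(n,1e9): best[n]=nc;par[n]=s;heapq.heappush(pq,(nc,n))
path=[s]
while path[-1] in par: path.append(par[path[-1]])
for p in path[::-1]:
    x,y,k=p; ph=np.radians(k*4); print(x*2,y*2,k*4,"clear %.1f"%cl(*p),"grip",np.round([x*2-g*np.cos(ph),y*2-g*np.sin(ph)],1))
E
python3 plan.py
```

```text
32 -2 0 clear 10.0 grip [-73.  -2.]
30 0 0 clear 12.0 grip [-75.   0.]
28 0 0 clear 12.0 grip [-77.   0.]
26 0 0 clear 12.0 grip [-79.   0.]
24 2 4 clear 11.3 grip [-80.7  -5.3]
22 2 8 clear 10.7 grip [-82.  -12.6]
20 4 12 clear 10.8 grip [-82.7 -17.8]
18 4 16 clear 10.1 grip [-82.9 -24.9]
16 4 20 clear 9.1 grip [-82.7 -31.9]
14 4 20 clear 8.7 grip [-84.7 -31.9]
12 4 24 clear 8.2 grip [-83.9 -38.7]
10 4 28 clear 7.7 grip [-82.7 -45.3]
8 4 32 clear 7.2 grip [-81.  -51.6]
6 2 36 clear 5.8 grip [-78.9 -59.7]
4 2 40 clear 5.4 grip [-76.4 -65.5]
2 2 44 clear 5.1 grip [-73.5 -70.9]
0 2 48 clear 5.1 grip [-70.3 -76. ]
-2 4 52 clear 5.8 grip [-66.6 -78.7]
-4 4 56 clear 6.9 grip [-62.7 -83. ]
-6 4 60 clear 7.3 grip [-58.5 -86.9]
-8 4 64 clear 7.9 grip [-54.  -90.4]
-10 4 68 clear 8.6 grip [-49.3 -93.4]
-12 4 72 clear 9.6 grip [-44.4 -95.9]
-14 4 72 clear 9.0 grip [-46.4 -95.9]
-16 4 76 clear 10.2 grip [-41.4 -97.9]
-18 4 76 clear 9.8 grip [-43.4 -97.9]
-20 4 76 clear 9.3 grip [-45.4 -97.9]
-22 4 80 clear 10.2 grip [-40.2 -99.4]
-24 4 80 clear 10.6 grip [-42.2 -99.4]
-26 4 80 clear 10.3 grip [
[... 334 characters left out ...]
.9]
-44 2 88 clear 11.5 grip [ -47.7 -102.9]
-46 2 88 clear 11.6 grip [ -49.7 -102.9]
-48 2 88 clear 11.7 grip [ -51.7 -102.9]
-50 2 88 clear 11.8 grip [ -53.7 -102.9]
-52 2 88 clear 11.8 grip [ -55.7 -102.9]
-54 2 88 clear 11.9 grip [ -57.7 -102.9]
-56 2 88 clear 11.9 grip [ -59.7 -102.9]
-58 2 88 clear 11.8 grip [ -61.7 -102.9]
-60 2 88 clear 11.8 grip [ -63.7 -102.9]
-62 2 88 clear 11.8 grip [ -65.7 -102.9]
-64 2 88 clear 12.1 grip [ -67.7 -102.9]
-66 2 88 clear 12.6 grip [ -69.7 -102.9]
-68 2 88 clear 13.4 grip [ -71.7 -102.9]
-70 2 88 clear 14.4 grip [ -73.7 -102.9]
-72 2 88 clear 15.6 grip [ -75.7 -102.9]
-74 2 88 clear 16.9 grip [ -77.7 -102.9]
-76 2 88 clear 18.4 grip [ -79.7 -102.9]
```

```bash
python3 - <<'E'
from h import *
t=cam("top");s=cam("side")
print(two(t,(244+14.5,198),s,(285,42)))
print("punch bottom side at z~.102", onz(s,190+497/5,160+190/5,.102))
print("arm head front corner", two(t,(276,236),s,(299,148)), two(t,(276,228),s,(299,100)))
from scipy.spatial.transform import Rotation as R
o=status.get_obs();print(R.from_quat(o["ee_rot"]).as_matrix().round(3))
E
```

```text
(array([0.55479173, 0.30473848, 0.53926701]), np.float64(0.000386976385929604))
punch bottom side at z~.102 [0.56032189 0.31749918 0.102     ]
arm head front corner (array([0.53003016, 0.27002008, 0.2967134 ]), np.float64(0.04241577788336995)) (array([0.52472616, 0.26029356, 0.42745517]), np.float64(0.04159207492777328))
[[ 0.309  0.951 -0.   ]
 [ 0.951 -0.309 -0.   ]
 [-0.     0.    -1.   ]]
```

```bash
cat > p2.py <<'E'
s=open('plan.py').read()
s=s.replace("def clear(x,y,ph):\n    P=place(x,y,ph); return","""B=np.array([(-.519)*-139.2+(-.262)*990.3,(-.519)*-990.3+(-.262)*-139.2]);H=np.array([37.,-41.])
def arm(x,y,ph):
    G=np.array([x-g*np.cos(ph),y-g*np.sin(ph)]); v=B-G; L=np.linalg.norm(v); t=np.clip((H-G)@v/L,0,300)
    return np.linalg.norm(G+v/L*t-H)-40
def clear(x,y,ph):
    if arm(x,y,ph)<A0: return 0
    P=place(x,y,ph); return""")
s=s.replace('"grip"','"arm %.0f"%arm(x*2,y*2,ph),"grip"')
s=s.replace("g=105","g=float(sys.argv[1]);A0=float(sys.argv[2])")
exec(s)
E
for a in "105 55" "105 60" "105 65" "90 60" "115 60";do echo == $a; python3 p2.py $a | awk 'NR%3==1';done
```

```text
== 105 55
32 -2 0 clear 10.0 arm 77 grip [-73.  -2.]
26 0 0 clear 12.0 arm 83 grip [-79.   0.]
20 4 12 clear 10.8 arm 82 grip [-82.7 -17.8]
14 4 20 clear 8.7 arm 82 grip [-84.7 -31.9]
8 4 32 clear 7.2 arm 79 grip [-81.  -51.6]
2 2 44 clear 5.1 arm 74 grip [-73.5 -70.9]
-4 4 56 clear 6.9 arm 66 grip [-62.7 -83. ]
-10 6 64 clear 8.8 arm 61 grip [-56.  -88.4]
-16 6 68 clear 8.2 arm 61 grip [-55.3 -91.4]
-22 6 72 clear 8.4 arm 60 grip [-54.4 -93.9]
-28 6 76 clear 9.3 arm 60 grip [-53.4 -95.9]
-34 6 80 clear 10.8 arm 59 grip [-52.2 -97.4]
-40 6 84 clear 10.1 arm 58 grip [-51.  -98.4]
-46 6 84 clear 10.7 arm 63 grip [-57.  -98.4]
-52 6 84 clear 11.4 arm 69 grip [-63.  -98.4]
-58 6 84 clear 11.6 arm 75 grip [-69.  -98.4]
-64 6 84 clear 12.0 arm 80 grip [-75.  -98.4]
-70 6 84 clear 14.6 arm 86 grip [-81.  -98.4]
-76 6 84 clear 18.4 arm 91 grip [-87.  -98.4]
== 105 60
32 -2 0 clear 10.0 arm 77 grip [-73.  -2.]
26 0 0 clear 12.0 arm 83 grip [-79.   0.]
20 4 12 clear 10.8 arm 82 grip [-82.7 -17.8]
14 4 20 clear 8.7 arm 82 grip [-84.7 -31.9]
8 4 32 clear 7.2 arm 79 grip [-81.  -51.6]
2 2 44 clea
[... 2283 characters left out ...]
]
14 4 20 clear 8.7 arm 91 grip [-94.1 -35.3]
8 4 32 clear 7.2 arm 88 grip [-89.5 -56.9]
2 2 44 clear 5.1 arm 82 grip [-80.7 -77.9]
-4 4 56 clear 6.9 arm 73 grip [-68.3 -91.3]
-10 6 64 clear 8.8 arm 66 grip [-60.4 -97.4]
-16 8 68 clear 9.1 arm 65 grip [-59.1 -98.6]
-22 8 72 clear 10.2 arm 64 grip [ -57.5 -101.4]
-28 8 76 clear 10.5 arm 63 grip [ -55.8 -103.6]
-34 8 76 clear 9.7 arm 69 grip [ -61.8 -103.6]
-40 8 80 clear 10.8 arm 67 grip [ -60.  -105.3]
-46 8 80 clear 10.7 arm 73 grip [ -66.  -105.3]
-52 10 80 clear 10.9 arm 78 grip [ -72.  -103.3]
-58 10 80 clear 11.4 arm 84 grip [ -78.  -103.3]
-64 10 80 clear 12.2 arm 89 grip [ -84.  -103.3]
-70 10 80 clear 14.9 arm 95 grip [ -90.  -103.3]
```

```bash
cat >> h.py <<'E'
from scipy.spatial.transform import Rotation as R
def rows(wps,pr=True):
    """wps: list of (x,y,z,yaw_of_tool_x deg,nrows). prints rows."""
    o=status.get_obs(); p=np.array(o["position"]); M=R.from_quat(o["ee_rot"])
    m=M.as_matrix(); out=[]
    for x,y,z,yaw,n in wps:
        a=np.radians(yaw); T=R.from_matrix(np.array([[np.cos(a),np.sin(a),0],[np.sin(a),-np.cos(a),0],[0,0,-1.]]))
        p0=p.copy();M0=M; rv=(M0.inv()*T).as_rotvec()
        for i in range(n):
            q=p0+(np.array([x,y,z])-p0)*(i+1)/n; Mq=M0*R.from_rotvec(rv*(i+1)/n)
            d=M.inv().apply(q-p)/.05; r=(M.inv()*Mq).as_rotvec()/np.radians(5)
            out.append(np.round(np.r_[d,r],2)); p,M=q,Mq
    print("[["+",".join("["+",".join(f"{v:g}" for v in r+0.)+"]" for r in out)+"]]")
    return out
def st():
    o=status.get_obs(); M=R.from_quat(o["ee_rot"]).as_matrix()
    print("t %.1f"%o["clock"],"p",np.round(o["position"],4),"yawx %.1f"%np.degrees(np.arctan2(M[1,0],M[0,0])),"z",M[:,2].round(3),"F",np.round(o["ft_force"],1),"tq",np.round(o["torque"],2),"g %.3f"%o["grip_width"],"j",np.round(o["joint_pos"],2))
E
python3 - <<'E'
from h import *
rows([(.34,.30,.405,40,12)]); rows([(.531,.189,.405,7,12)])
E
```

```text
[[[-0.39,0.38,0,0,0,0.53],[-0.37,0.4,0,0,0,0.53],[-0.35,0.42,0,0,0,0.53],[-0.33,0.44,0,0,0,0.53],[-0.31,0.45,0,0,0,0.53],[-0.29,0.46,0,0,0,0.53],[-0.27,0.48,0,0,0,0.53],[-0.25,0.49,0,0,0,0.53],[-0.22,0.5,0,0,0,0.53],[-0.2,0.51,0,0,0,0.53],[-0.18,0.52,0,0,0,0.53],[-0.15,0.53,0,0,0,0.53]]]
[[[-0.47,0.74,0,0,0,1.08],[-0.4,0.79,0,0,0,1.08],[-0.32,0.82,0,0,0,1.08],[-0.24,0.85,0,0,0,1.08],[-0.16,0.87,0,0,0,1.08],[-0.08,0.88,0,0,0,1.08],[0,0.88,0,0,0,1.08],[0.09,0.88,0,0,0,1.08],[0.17,0.86,0,0,0,1.08],[0.25,0.84,0,0,0,1.08],[0.33,0.82,0,0,0,1.08],[0.4,0.78,0,0,0,1.08]]]
```

Emit:
servo_tool([
  [[-0.39,0.38,0,0,0,0.53],[-0.37,0.4,0,0,0,0.53],[-0.35,0.42,0,0,0,0.53],[-0.33,0.44,0,0,0,0.53],[-0.31,0.45,0,0,0,0.53],[-0.29,0.46,0,0,0,0.53],[-0.27,0.48,0,0,0,0.53],[-0.25,0.49,0,0,0,0.53],[-0.22,0.5,0,0,0,0.53],[-0.2,0.51,0,0,0,0.53],[-0.18,0.52,0,0,0,0.53],[-0.15,0.53,0,0,0,0.53]],
])

```text
clock: 1.5
position: [0.3421, 0.2886, 0.4031]
ee_rot: [0.942, 0.335, -0.001, -0.001]
ft_force: [0.6, 0.9, 0.8]
grip_width: 0.999
```

```bash
python3 - <<'E'
from h import *
st();rows([(.531,.189,.405,7,10)])
E
```

```text
t 1.5 p [0.3421 0.2886 0.4031] yawx 39.1 z [-0.002  0.001 -1.   ] F [0.6 0.9 0.8] tq [-0.   -0.03  0.03] g 0.999 j [-0.98 -0.07  0.17  1.91  0.01  1.3  -0.13]
[[[0.17,0.39,0,0,0,0.64],[0.19,0.38,0,0,0,0.64],[0.21,0.37,0,0,0,0.64],[0.23,0.36,0,0,0,0.64],[0.25,0.35,0,0,0,0.64],[0.27,0.33,0,0,0,0.64],[0.29,0.32,0,0,0,0.64],[0.3,0.3,0,0,0,0.64],[0.32,0.28,0,0,0,0.64],[0.34,0.26,0,0,0,0.64]]]
```

Emit:
servo_tool([
  [[0.17,0.39,0,0,0,0.64],[0.19,0.38,0,0,0,0.64],[0.21,0.37,0,0,0,0.64],[0.23,0.36,0,0,0,0.64],[0.25,0.35,0,0,0,0.64],[0.27,0.33,0,0,0,0.64],[0.29,0.32,0,0,0,0.64],[0.3,0.3,0,0,0,0.64],[0.32,0.28,0,0,0,0.64],[0.34,0.26,0,0,0,0.64],[0,0,0,0,0,0]],
], jaw=140)

```text
clock: 2.6
position: [0.5485, 0.1727, 0.401]
ee_rot: [0.999, 0.034, -0.0, 0.002]
ft_force: [-0.3, -0.6, 0.3]
grip_width: 0.451
```

```bash
python3 - <<'E'
from h import *
st();t=cam("top","top1");s=cam("side","side1")
E
```

```text
t 2.6 p [0.5485 0.1727 0.401 ] yawx 4.0 z [-0.    -0.004 -1.   ] F [-0.3 -0.6  0.3] tq [ 0.   -0.01 -0.  ] g 0.451 j [-0.74  0.23  0.42  1.62 -0.09  1.31 -0.24]
```

View pics/side1.png

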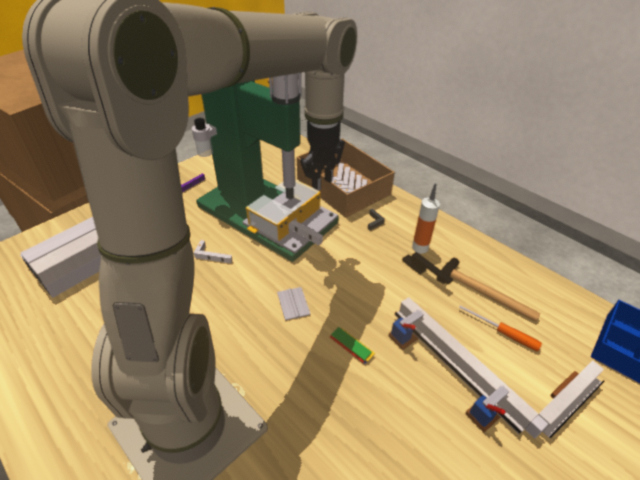

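```bash
python3 - <<'E'
from h import *
rows([(.531,.189,.30,6.7,6)]);
E
```

```text
[[[-0.05,-0.05,0.34,0.01,0,-0.08],[-0.05,-0.05,0.34,0.01,0,-0.08],[-0.05,-0.05,0.34,0.01,0,-0.08],[-0.05,-0.05,0.34,0.01,0,-0.08],[-0.05,-0.05,0.34,0.01,0,-0.08],[-0.05,-0.05,0.34,0.01,0,-0.08]]]
```

Emit:
servo_tool([
  [[-0.05,-0.05,0.34,0.01,0,-0.08],[-0.05,-0.05,0.34,0.01,0,-0.08],[-0.05,-0.05,0.34,0.01,0,-0.08],[-0.05,-0.05,0.3,0.01,0,-0.08],[-0.05,-0.05,0.2,0.01,0,-0.08],[-0.05,-0.05,0.1,0.01,0,-0.08],[0,0,0,0,0,0]],
])

```text
clock: 3.4
position: [0.5273, 0.1934, 0.3174]
ee_rot: [0.998, 0.064, -0.001, -0.002]
ft_force: [-0.1, 0.1, -0.2]
grip_width: 0.444
```

```bash
python3 - <<'E'
from h import *
st();rows([(.531,.189,.218,6.7,6)])
t=cam("top");s=cam("side")
a=t["color"][190:290,230:350,::-1];b=s["color"][140:280,230:390,::-1]
cv2.imwrite("pics/g.png",np.hstack([cv2.resize(a,(400,333)),cv2.resize(b,(381,333))]))
E
```

```text
t 3.4 p [0.5273 0.1934 0.3174] yawx 7.3 z [-0.003  0.005 -1.   ] F [-0.1  0.1 -0.2] tq [ 0.04 -0.01 -0.01] g 0.444 j [-0.76  0.27  0.39  1.76 -0.11  1.14 -0.21]
[[[0.01,0.02,0.33,-0.01,0,0.02],[0.01,0.02,0.33,-0.01,0,0.02],[0.01,0.02,0.33,-0.01,0,0.02],[0.01,0.02,0.33,-0.01,0,0.02],[0.01,0.02,0.33,-0.01,0,0.02],[0.01,0.02,0.33,-0.01,0,0.02]]]
```

View pics/g.png

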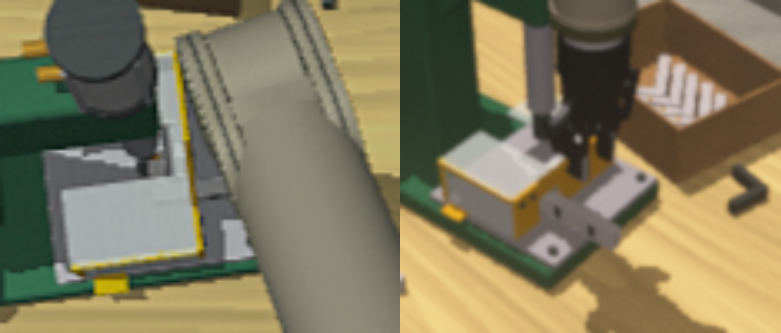

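Emit:
servo_tool([
  [[0.02,0.02,0.3,-0.02,0,0.02],[0.02,0.02,0.3,-0.02,0,0.02],[0.02,0.02,0.3,-0.01,0,0.02],[0.02,0.02,0.3,0,0,0],[0,0,0.25,0,0,0],[0,0,0.15,0,0,0],[0,0,0,0,0,0],[0,0,0,0,0,0]],
])

```text
clock: 4.3
position: [0.5336, 0.1883, 0.2321]
ee_rot: [0.998, 0.059, 0.0, 0.0]
ft_force: [0.6, 0.1, 0.7]
grip_width: 0.451
```

```bash
python3 - <<'E'
from h import *
st();rows([(.531,.189,.218,6.7,3)])
s=cam("side")
b=s["color"][140:280,230:390,::-1]
cv2.imwrite("pics/g2.png",cv2.resize(b,(640,560)))
E
```

```text
t 4.3 p [0.5336 0.1883 0.2321] yawx 6.8 z [ 0.001  0.    -1.   ] F [0.6 0.1 0.7] tq [ 0.03 -0.01 -0.03] g 0.451 j [-0.73  0.38  0.37  1.82 -0.16  0.97 -0.17]
[[[-0.02,-0.01,0.09,0,0,0.01],[-0.02,-0.01,0.09,0,0,0.01],[-0.02,-0.01,0.09,0,0,0.01]]]
```

View pics/g2.png

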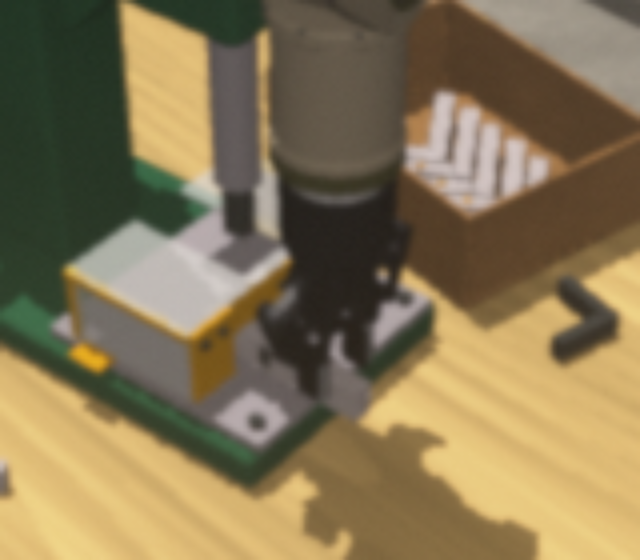

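Emit:
servo_tool([
  [[-0.02,-0.01,0.1,0,0,0],[-0.02,-0.01,0.1,0,0,0],[-0.01,0,0.05,0,0,0],[0,0,0,0,0,0],[0,0,0,0,0,0]],
])

```text
clock: 4.85
position: [0.5312, 0.1895, 0.2202]
ee_rot: [0.998, 0.059, 0.002, -0.001]
ft_force: [0.6, 0.6, -1.5]
grip_width: 0.451
```

Emit:
servo_tool([
  [[0,0,0,0,0,0],[0,0,0,0,0,0],[0,0,0,0,0,0],[0,0,0,0,0,0],[0,0,0,0,0,0],[0,0,0,0,0,0],[0,0,0,0,0,0],[0,0,0,0,0,0]],
], jaw=255, force=50)

```text
clock: 5.65
position: [0.5314, 0.1895, 0.2206]
ee_rot: [0.998, 0.059, 0.002, -0.001]
ft_force: [0.4, -0.3, -0.4]
grip_width: 0.172
```

```bash
python3 - <<'E'
from h import *
st()
E
```

```text
t 5.7 p [0.5314 0.1895 0.2206] yawx 6.8 z [ 0.004  0.002 -1.   ] F [ 0.4 -0.3 -0.4] tq [-0.04 -0.01  0.01] g 0.172 j [-0.73  0.39  0.37  1.84 -0.17  0.94 -0.17]
```

```bash
python3 p2.py 105 65 > path.txt; cat >> h.py <<'E'
import re
def pathw():
    P=[]
    for l in open('path.txt'):
        v=[float(q) for q in re.findall(r'-?\d+\.?\d*',l)]
        x,y,ph=v[0],v[1],v[2]; g=105
        gx=x-g*np.cos(np.radians(ph)); gy=y-g*np.sin(np.radians(ph))
        w=np.array([.5192,.2619])+gx/1e3*np.array([-.1392,.9903])+gy/1e3*np.array([-.9903,-.1392])
        P.append((w[0],w[1],8+ph))
    return P
def cleatpress():
    o=status.get_obs(); M=R.from_quat(o["ee_rot"]).as_matrix(); p=o["position"][:2]-np.array([.5192,.2619])
    G=np.array([p@[-.1392,.9903],p@[-.9903,-.1392]])*1e3; ph=np.degrees(np.arctan2(M[1,0],M[0,0]))-8
    c=G+105*np.array([np.cos(np.radians(ph)),np.sin(np.radians(ph))]); print("press: origin",c.round(1),"phi %.1f"%ph)
E
python3 - <<'E'
from h import *
P=pathw();print(len(P)); cleatpress()
rows([(.5314,.1895,.2255,6.8,1)]+[(*P[i][:2],.2255,P[i][2],1) for i in (1,3,5,6,7,8,9,10,11,12)])
E
cat path.txt|head -60
```

```text
51
press: origin [31.6 -4.2] phi -1.2
[[[0,0,-0.1,-0.02,-0.05,0],[-0.04,0.03,0,0,0,-0.24],[0,0.08,0,0,0,0],[0.25,0.06,0,0,0,-1.6],[0.1,0.03,0,0,0,-0.8],[0.14,0.03,0,0,0,-0.8],[0.14,0.03,0,0,0,-0.8],[-0.01,0.04,0,0,0,0],[0.13,0.03,0,0,0,-0.8],[0.13,0.03,0,0,0,-0.8],[0.13,0.03,0,0,0,-0.8]]]
32 -2 0 clear 10.0 arm 77 grip [-73.  -2.]
30 0 0 clear 12.0 arm 79 grip [-75.   0.]
28 0 0 clear 12.0 arm 81 grip [-77.   0.]
26 0 0 clear 12.0 arm 83 grip [-79.   0.]
24 2 4 clear 11.3 arm 83 grip [-80.7  -5.3]
22 2 8 clear 10.7 arm 82 grip [-82.  -12.6]
20 4 12 clear 10.8 arm 82 grip [-82.7 -17.8]
18 4 16 clear 10.1 arm 81 grip [-82.9 -24.9]
16 4 20 clear 9.1 arm 80 grip [-82.7 -31.9]
14 4 20 clear 8.7 arm 82 grip [-84.7 -31.9]
12 4 24 clear 8.2 arm 81 grip [-83.9 -38.7]
10 4 28 clear 7.7 arm 80 grip [-82.7 -45.3]
8 4 32 clear 7.2 arm 79 grip [-81.  -51.6]
6 2 36 clear 5.8 arm 77 grip [-78.9 -59.7]
4 2 40 clear 5.4 arm 76 grip [-76.4 -65.5]
2 2 44 clear 5.1 arm 74 grip [-73.5 -70.9]
0 2 48 clear 5.1 arm 72 grip [-70.3 -76. ]
-2 4 52 clear 5.8 arm 69 grip [-66.6 -78.7]
-4 4 56 clear 6.9 arm 66 gri
[... 806 characters left out ...]
ear 10.1 arm 76 grip [-72.4 -85.9]
-42 14 72 clear 9.9 arm 78 grip [-74.4 -85.9]
-44 14 72 clear 9.2 arm 79 grip [-76.4 -85.9]
-46 16 72 clear 10.0 arm 81 grip [-78.4 -83.9]
-48 16 72 clear 9.9 arm 83 grip [-80.4 -83.9]
-50 16 72 clear 9.4 arm 85 grip [-82.4 -83.9]
-52 18 72 clear 10.0 arm 86 grip [-84.4 -81.9]
-54 18 72 clear 10.6 arm 88 grip [-86.4 -81.9]
-56 18 72 clear 11.2 arm 90 grip [-88.4 -81.9]
-58 18 72 clear 11.3 arm 92 grip [-90.4 -81.9]
-60 18 72 clear 11.8 arm 94 grip [-92.4 -81.9]
-62 20 68 clear 12.0 arm 102 grip [-101.3  -77.4]
-64 20 64 clear 13.1 arm 110 grip [-110.   -74.4]
-66 20 60 clear 15.2 arm 118 grip [-118.5  -70.9]
-68 20 56 clear 16.7 arm 125 grip [-126.7  -67. ]
```

Emit:
servo_tool([
  [[0,0,-0.1,0,-0.05,0],[-0.04,0.03,0,0,0,-0.24],[0,0.08,0,0,0,0],[0.12,0.03,0,0,0,-0.8],[0.13,0.03,0,0,0,-0.8],[0.1,0.03,0,0,0,-0.8],[0.14,0.03,0,0,0,-0.8],[0,0,0,0,0,0]],
])

```text
clock: 6.45
position: [0.5556, 0.1817, 0.2258]
ee_rot: [0.977, 0.214, -0.001, -0.0]
ft_force: [-0.7, 0.1, -1.5]
grip_width: 0.172
```

```bash
python3 - <<'E'
from h import *
P=pathw();st(); cleatpress()
rows([(*P[i][:2],.2255,P[i][2],1) for i in (8,9,10,11,12)])
b=cam("side")["color"][140:280,230:390,::-1]
cv2.imwrite("pics/g3.png",cv2.resize(b,(640,560)))
E
```

```text
t 6.5 p [0.5556 0.1817 0.2258] yawx 24.7 z [-0.002  0.001 -1.   ] F [-0.7  0.1 -1.5] tq [-0.02 -0.03  0.01] g 0.172 j [-0.65  0.42  0.31  1.77 -0.15  0.97  0.16]
press: origin [16.1  5.3] phi 16.7
[[[0.14,0.01,0.01,-0.01,0.01,-0.66],[-0.01,0.04,0,0,0,0],[0.13,0.03,0,0,0,-0.8],[0.13,0.03,0,0,0,-0.8],[0.13,0.03,0,0,0,-0.8]]]
```

View pics/g3.png

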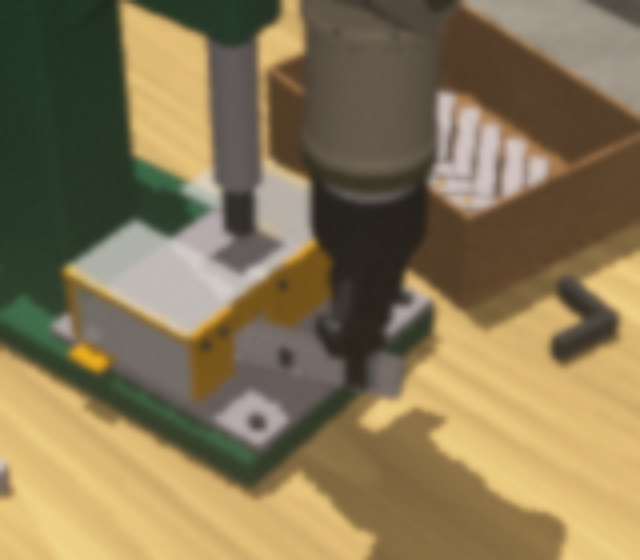

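Emit:
servo_tool([
  [[0.14,0.01,0.01,0,0,-0.66],[0,0.04,0,0,0,0],[0.12,0.03,0,0,0,-0.8],[0.12,0.03,0,0,0,-0.8],[0.1,0.03,0,0,0,-0.7],[0,0,0,0,0,0]],
])

```text
clock: 7.1
position: [0.578, 0.1856, 0.2246]
ee_rot: [0.943, 0.333, -0.002, -0.0]
ft_force: [-0.3, 0.0, -1.6]
grip_width: 0.175
```

```bash
python3 - <<'E'
from h import *
P=pathw();st(); cleatpress()
rows([(*P[i][:2],.2258,P[i][2],1) for i in (12,13,14,15,16,17)])
E
```

```text
t 7.1 p [0.578  0.1856 0.2246] yawx 38.9 z [-0.005 -0.001 -1.   ] F [-0.3  0.  -1.6] tq [-0.08 -0.05  0.06] g 0.175 j [-0.6   0.46  0.27  1.71 -0.14  1.    0.4 ]
press: origin [6.3 6.3] phi 30.9
[[[0.1,0,-0.02,-0.03,0.05,-0.22],[0.16,0.05,0,0,0,-0.8],[0.12,0.03,0,0,0,-0.8],[0.12,0.03,0,0,0,-0.8],[0.12,0.02,0,0,0,-0.8],[0.09,-0.01,0,0,0,-0.8]]]
```

Emit:
servo_tool([
  [[0.1,0,-0.02,-0.03,0.05,-0.3],[0.15,0.05,0,0,0,-0.8],[0.12,0.03,0,0,0,-0.8],[0.1,0.02,0,0,0,-0.6],[0,0,0,0,0,0]],
])

```text
clock: 7.6
position: [0.5982, 0.1981, 0.2258]
ee_rot: [0.901, 0.433, 0.0, 0.0]
ft_force: [-0.2, 0.9, -0.8]
grip_width: 0.174
```

```bash
python3 - <<'E'
from h import *
P=pathw();st(); cleatpress()
rows([(*P[i][:2],.2258,P[i][2],1) for i in (15,16,17,18,20,22)])
t=cam("top");s=cam("side")
a=t["color"][190:290,230:350,::-1];b=s["color"][140:280,230:390,::-1]
cv2.imwrite("pics/g4.png",np.hstack([cv2.resize(a,(400,333)),cv2.resize(b,(381,333))]))
E
```

```text
t 7.6 p [0.5982 0.1981 0.2258] yawx 51.3 z [ 0.001 -0.    -1.   ] F [-0.2  0.9 -0.8] tq [-0.06 -0.03 -0.03] g 0.174 j [-0.56  0.5   0.22  1.64 -0.12  1.01  0.59]
press: origin [2.2 2.7] phi 43.3
[[[0.03,0.01,0,0.01,0,-0.14],[0.12,0.02,0,0,0,-0.8],[0.09,-0.01,0,0,0,-0.8],[0.11,0.02,0,0,0,-0.8],[-0.09,0.01,0,0,0,0],[0.06,0.01,0,0,0,-0.8]]]
```

View pics/g4.png

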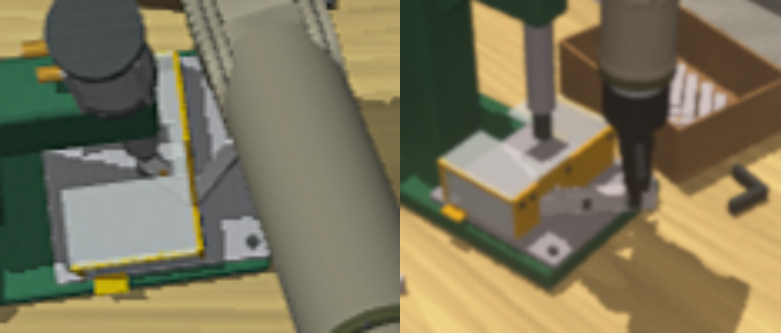

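Forces stay small and the long leg swings as planned. Continue.

Emit:
servo_tool([
  [[0.03,0.01,0,0,0,-0.14],[0.12,0.02,0,0,0,-0.8],[0.09,-0.01,0,0,0,-0.8],[0.08,0.02,0,0,0,-0.6],[0,0,0,0,0,0]],
])

```text
clock: 8.2
position: [0.6082, 0.2094, 0.2258]
ee_rot: [0.853, 0.522, -0.0, 0.0]
ft_force: [0.6, 0.0, -0.1]
grip_width: 0.18
```

```bash
python3 - <<'E'
from h import *
P=pathw();st(); cleatpress()
rows([(*P[i][:2],.2258,P[i][2],1) for i in (19,21,23,25,27,29,31)])
E
```

```text
t 8.2 p [0.6082 0.2094 0.2258] yawx 63.0 z [-0.    -0.001 -1.   ] F [ 0.6  0.  -0.1] tq [-0.04 -0.05  0.08] g 0.180 j [-0.54  0.52  0.18  1.6  -0.1   1.03  0.77]
press: origin [-4.1  5.2] phi 55.0
[[[0,0.01,0,0,0.01,-0.2],[0.06,0.01,0,0,0,-0.8],[-0.09,0.01,0,0,0,0],[0.08,0.03,0,0,0,-0.8],[0.07,0.03,0,0,0,-0.8],[-0.07,0.03,0,0,0,0],[0.07,0.02,0,0,0,-0.8]]]
```

Emit:
servo_tool([
  [[0,0.01,0,0,0,-0.2],[0.06,0.01,0,0,0,-0.8],[-0.08,0.01,0,0,0,0],[0.08,0.03,0,0,0,-0.8],[0.04,0.02,0,0,0,-0.4],[0,0,0,0,0,0]],
])

```text
clock: 8.8
position: [0.6132, 0.2102, 0.2257]
ee_rot: [0.8, 0.6, -0.001, 0.001]
ft_force: [0.5, -0.3, -1.4]
grip_width: 0.173
```

```bash
python3 - <<'E'
from h import *
P=pathw();st(); cleatpress()
rows([(*P[i][:2],.2258,P[i][2],1) for i in (27,29,31,33,35,37,39,41,43)])
t=cam("top");s=cam("side");st()
a=t["color"][190:290,230:350,::-1];b=s["color"][140:280,230:390,::-1]
cv2.imwrite("pics/g5.png",np.hstack([cv2.resize(a,(400,333)),cv2.resize(b,(381,333))]))
E
```

```text
t 8.8 p [0.6132 0.2102 0.2257] yawx 73.7 z [-0.001 -0.002 -1.   ] F [ 0.5 -0.3 -1.4] tq [-0.03 -0.05  0.  ] g 0.173 j [-0.51  0.53  0.14  1.59 -0.08  1.03  0.94]
press: origin [-21.    9.8] phi 65.7
[[[0.07,0,0,0,0.03,-0.47],[-0.07,0.03,0,0,0,0],[0.07,0.02,0,0,0,-0.8],[-0.09,-0.01,0,0,0,0],[-0.09,-0.01,0,0,0,0],[-0.08,0.02,0,0,0,0],[-0.09,-0.01,0,0,0,0],[-0.08,0.02,0,0,0,0],[-0.09,-0.01,0,0,0,0]]]
t 8.9 p [0.6131 0.2102 0.2257] yawx 73.6 z [-0.001 -0.002 -1.   ] F [ 0.3 -0.3 -1.7] tq [-0.01 -0.05 -0.04] g 0.173 j [-0.51  0.53  0.14  1.59 -0.08  1.03  0.94]
```

View pics/g5.png

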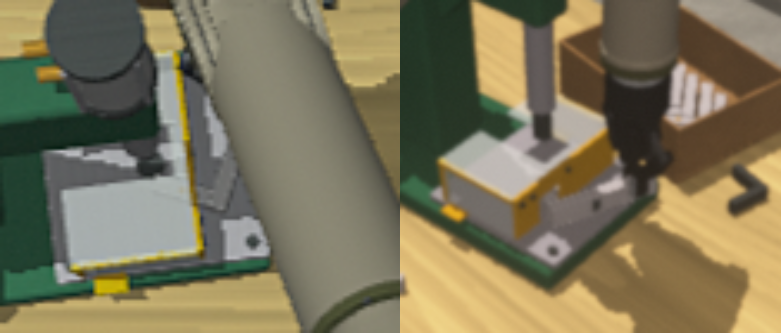

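Emit:
servo_tool([
  [[0.07,0,0,0,0,-0.45],[-0.07,0.03,0,0,0,0],[0.07,0.02,0,0,0,-0.8],[-0.09,-0.01,0,0,0,0],[-0.09,-0.01,0,0,0,0],[-0.08,0.02,0,0,0,0],[-0.06,-0.01,0,0,0,0],[0,0,0,0,0,0]],
])

```text
clock: 9.7
position: [0.6129, 0.194, 0.2257]
ee_rot: [0.768, 0.64, -0.002, 0.001]
ft_force: [0.7, -0.2, -1.1]
grip_width: 0.174
```

```bash
python3 - <<'E'
from h import *
P=pathw();st(); cleatpress()
rows([(*P[i][:2],.2258,P[i][2],1) for i in (39,41,43,44,46)])
E
```

```text
t 9.7 p [0.6129 0.194  0.2257] yawx 79.6 z [-0.001 -0.004 -1.   ] F [ 0.7 -0.2 -1.1] tq [-0.04 -0.09  0.03] g 0.174 j [-0.48  0.52  0.13  1.6  -0.07  1.03  1.06]
press: origin [-47.2  16.4] phi 71.6
[[[0.04,0,0,-0.01,0.04,-0.08],[-0.08,0.02,0,0,0,0],[-0.09,-0.01,0,0,0,0],[-0.04,0.01,0,0,0,0],[-0.08,0.02,0,0,0,0]]]
```

```bash
python3 - <<'E'
from h import *
p=np.array([.6125,.194]);d=np.array([.139,-.990])
a=p+.07*d; 
rows([(*a,.2258,80,7)])
E
```

```text
[[[-0.19,0.06,0,0,0.01,-0.01],[-0.19,0.06,0,0,0.01,-0.01],[-0.19,0.06,0,0,0.01,-0.01],[-0.19,0.06,0,0,0.01,-0.01],[-0.19,0.06,0,0,0.01,-0.01],[-0.19,0.06,0,0,0.01,-0.01],[-0.19,0.06,0,0,0.01,-0.01]]]
```

Emit:
servo_tool([
  [[-0.12,0.04,0,0,0.01,0],[-0.19,0.06,0,0,0.01,0],[-0.19,0.06,0,0,0.01,0],[-0.19,0.06,0,0,0.01,0],[-0.19,0.06,0,0,0,0],[-0.19,0.06,0,0,0,0],[-0.19,0.06,0,0,0,0]],
])

```text
clock: 10.4
position: [0.6217, 0.1231, 0.2258]
ee_rot: [0.768, 0.64, -0.0, -0.0]
ft_force: [-0.6, 0.1, -1.0]
grip_width: 0.174
```

```bash
python3 - <<'E'
from h import *
st(); cleatpress()
rows([(.555,.03,.24,40,5),(.535,-.004,.24,-8,6)])
b=cam("side")["color"][140:320,230:440,::-1]
cv2.imwrite("pics/g6.png",cv2.resize(b,(630,540)))
E
```

```text
t 10.4 p [0.6217 0.1231 0.2258] yawx 79.6 z [-0.  0. -1.] F [-0.6  0.1 -1. ] tq [ 0.01 -0.05  0.01] g 0.174 j [-0.38  0.5   0.14  1.63 -0.08  1.02  1.18]
press: origin [-118.6   17.4] phi 71.6
[[[-0.41,-0.2,-0.06,0,0,1.58],[-0.44,-0.14,-0.06,0,0,1.58],[-0.45,-0.07,-0.06,0,0,1.58],[-0.46,-0.01,-0.06,0,0,1.58],[-0.46,0.05,-0.06,0,0,1.58],[-0.12,0.04,0,0,0,1.6],[-0.12,0.06,0,0,0,1.6],[-0.11,0.08,0,0,0,1.6],[-0.1,0.09,0,0,0,1.6],[-0.08,0.1,0,0,0,1.6],[-0.07,0.11,0,0,0,1.6]]]
```

View pics/g6.png

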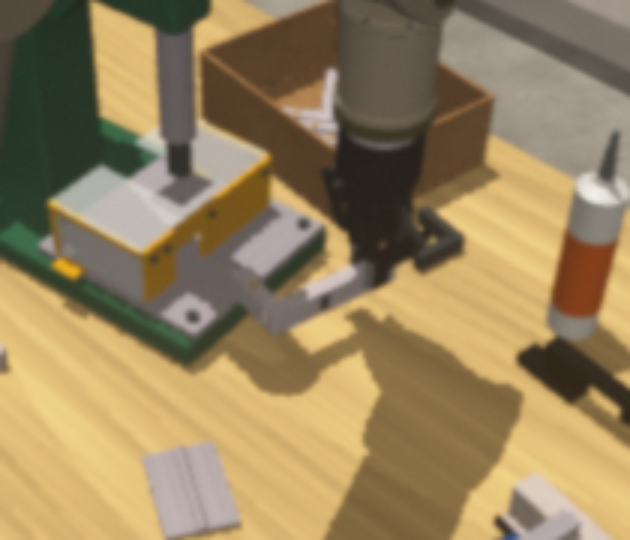

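```bash
python3 - <<'E'
from h import *
rows([(.57,.04,.235,36,10)])
E
```

```text
[[[-0.18,-0.07,-0.02,0,0,0.87],[-0.18,-0.06,-0.02,0,0,0.87],[-0.19,-0.05,-0.02,0,0,0.87],[-0.19,-0.03,-0.02,0,0,0.87],[-0.19,-0.02,-0.02,0,0,0.87],[-0.19,0,-0.02,0,0,0.87],[-0.19,0.01,-0.02,0,0,0.87],[-0.19,0.03,-0.02,0,0,0.87],[-0.19,0.04,-0.02,0,0,0.87],[-0.18,0.06,-0.02,0,0,0.87]]]
```

Emit:
servo_tool([
  [[-0.18,-0.07,-0.02,0,0,0.87],[-0.18,-0.06,-0.02,0,0,0.87],[-0.19,-0.05,-0.02,0,0,0.87],[-0.19,-0.03,-0.02,0,0,0.87],[-0.19,-0.02,-0.02,0,0,0.87],[-0.19,0,-0.02,0,0,0.87],[-0.19,0.01,-0.02,0,0,0.87],[-0.19,0.03,-0.02,0,0,0.87],[-0.19,0.04,-0.02,0,0,0.87],[-0.18,0.06,-0.02,0,0,0.87]],
])

```text
clock: 11.45
position: [0.5676, 0.0368, 0.2363]
ee_rot: [0.956, 0.295, 0.0, -0.0]
ft_force: [-0.5, -1.1, -1.5]
grip_width: 0.173
```

```bash
python3 - <<'E'
from h import *
st();rows([(.535,-.004,.215,-8,9)])
E
```

```text
t 11.4 p [0.5676 0.0368 0.2363] yawx 34.3 z [ 0.     0.001 -1.   ] F [-0.5 -1.1 -1.5] tq [-0.05  0.01 -0.01] g 0.173 j [-0.42  0.37  0.32  1.81 -0.14  0.98  0.56]
[[[-0.11,0.03,0.05,0,0,0.94],[-0.11,0.04,0.05,0,0,0.94],[-0.1,0.05,0.05,0,0,0.94],[-0.1,0.06,0.05,0,0,0.94],[-0.09,0.07,0.05,0,0,0.94],[-0.09,0.08,0.05,0,0,0.94],[-0.08,0.08,0.05,0,0,0.94],[-0.07,0.09,0.05,0,0,0.94],[-0.07,0.09,0.05,0,0,0.94]]]
```

Emit:
servo_tool([
  [[-0.11,0.03,0.05,0,0,0.94],[-0.11,0.04,0.05,0,0,0.94],[-0.1,0.05,0.05,0,0,0.94],[-0.1,0.06,0.05,0,0,0.94],[-0.09,0.07,0.05,0,0,0.94],[-0.09,0.08,0.05,0,0,0.94],[-0.08,0.08,0.05,0,0,0.94],[-0.07,0.09,0.05,0,0,0.9],[-0.05,0.06,0.05,0,0,0.6],[0,0,0,0,0,0]],
])

```text
clock: 12.45
position: [0.5341, -0.005, 0.2142]
ee_rot: [0.998, -0.069, 0.001, -0.001]
ft_force: [-0.3, 0.9, -1.6]
grip_width: 0.171
```

```bash
python3 - <<'E'
from h import *
st();o=status.get_obs()["position"];rows([(*o[:2],.182,-8,5)])
cam("side","s7");cam("top","t7")
E
```

```text
t 12.4 p [ 0.5341 -0.005   0.2142] yawx -8.0 z [ 0.002  0.002 -1.   ] F [-0.3  0.9 -1.6] tq [-0.07 -0.01  0.02] g 0.171 j [-0.48  0.35  0.47  1.92 -0.2   0.91 -0.05]
[[[0,0,0.13,-0.01,0,0],[0,0,0.13,-0.01,0,0],[0,0,0.13,-0.01,0,0],[0,0,0.13,-0.01,0,0],[0,0,0.13,-0.01,0,0]]]
```

View pics/s7.png

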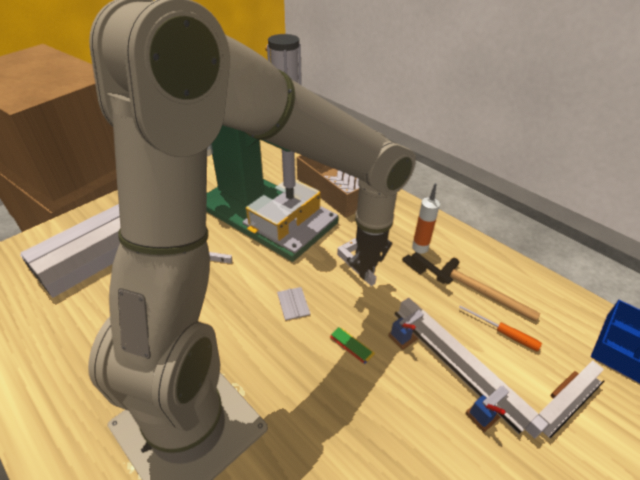

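Emit:
servo_tool([
  [[0,0,0.13,0,0,0],[0,0,0.13,0,0,0],[0,0,0.12,0,0,0],[0,0,0.1,0,0,0],[0,0,0.07,0,0,0],[0,0,0.05,0,0,0],[0,0,0,0,0,0]],
])

```text
clock: 13.25
position: [0.5351, -0.0036, 0.1815]
ee_rot: [0.998, -0.065, 0.001, -0.001]
ft_force: [-0.5, -0.0, -0.8]
grip_width: 0.174
```

```bash
python3 - <<'E'
from h import *
st()
E
```

```text
t 13.2 p [ 0.5351 -0.0036  0.1815] yawx -7.5 z [ 0.002  0.003 -1.   ] F [-0.5 -0.  -0.8] tq [-0.03  0.02  0.04] g 0.174 j [-0.46  0.4   0.45  1.94 -0.23  0.85 -0.02]
```

Emit:
servo_tool([
  [[0,0,0.03,0,0,0],[0,0,0.02,0,0,0],[0,0,0,0,0,0]],
])

```text
clock: 13.55
position: [0.5355, -0.0039, 0.181]
ee_rot: [0.998, -0.066, 0.001, -0.002]
ft_force: [0.2, -1.0, -0.9]
grip_width: 0.175
```

Emit:
servo_tool([
  [[0,0,0,0,0,0],[0,0,0,0,0,0],[0,0,0,0,0,0],[0,0,0,0,0,0],[0,0,-0.1,0,0,0],[0,0,-0.3,0,0,0],[0,0,-0.5,0,0,0],[0,0,-0.5,0,0,0],[0,0,-0.5,0,0,0],[0,0,-0.4,0,0,0],[0,0,-0.2,0,0,0]],
], jaw=120)

```text
clock: 14.65
position: [0.5348, -0.0052, 0.3157]
ee_rot: [0.998, -0.066, 0.002, -0.002]
ft_force: [0.1, 0.1, -0.2]
grip_width: 0.529
```

```bash
python3 - <<'E'
from h import *
st()
t=cam("top");s=cam("side")
cv2.imwrite("pics/s8.png",cv2.resize(s["color"][200:340,300:460,::-1],(800,600)*1,interpolation=cv2.INTER_CUBIC)[:,:])
cv2.imwrite("pics/t8.png",cv2.resize(t["color"][195:285,310:430,::-1],(800,600),interpolation=cv2.INTER_CUBIC))
E
```

```text
t 14.7 p [ 0.5348 -0.0052  0.3157] yawx -7.6 z [ 0.004  0.003 -1.   ] F [ 0.1  0.1 -0.2] tq [ 0.02 -0.02  0.03] g 0.529 j [-0.52  0.21  0.5   1.84 -0.12  1.11 -0.11]
```

View pics/s8.png

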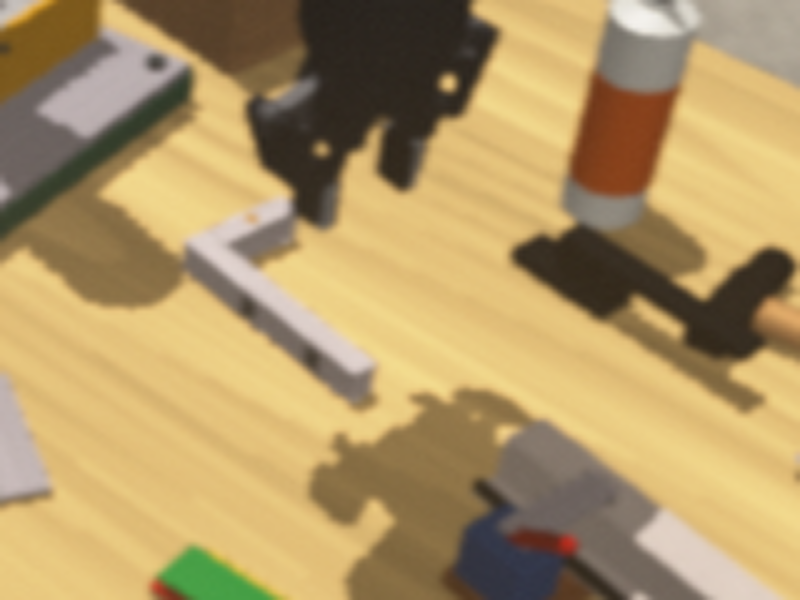

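View pics/t8.png

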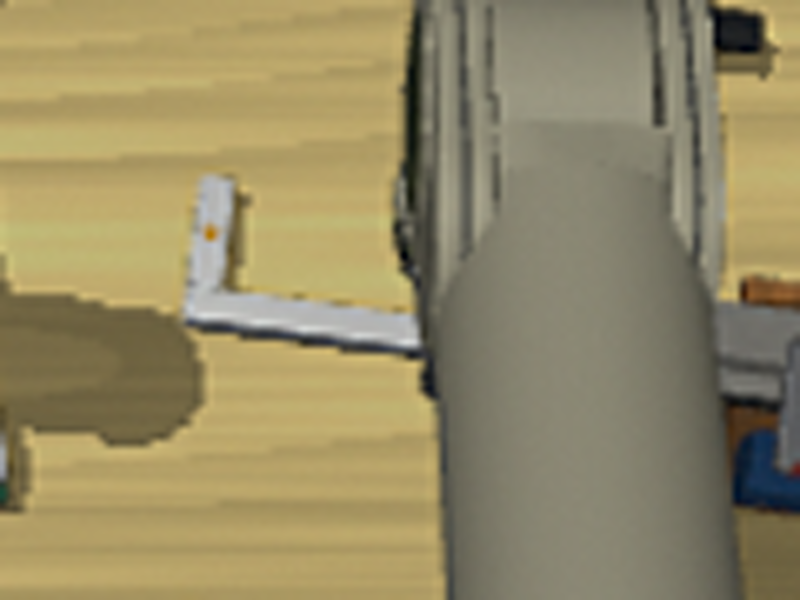

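```bash
cat >> h.py <<'E'
def cleatpts(o,yaw,z):
    a=np.radians(yaw);L=np.array([np.cos(a),np.sin(a)]);S=np.array([-L[1],L[0]])
    return {n:np.r_[np.array(o)+x/1e3*L+y/1e3*S,z] for n,(x,y) in dict(oc=(-8,-8),ic=(8,8),s1=(-8,62),s2=(8,62),t1=(132,-8),t2=(132,8)).items()}
E
python3 - <<'E'
from h import *
t=cam("top");s=cam("side")
for n,p in cleatpts((.549,.1003),-97.5,.028).items():
    u=proj(t,p);v=proj(s,p); print(n,p.round(4),"topcrop",np.round([(u[0]-310)*6.667,(u[1]-195)*6.667]),"sidecrop",np.round([(v[0]-300)*5,(v[1]-200)*4.286]))
E
```

```text
oc [0.5421 0.1093 0.028 ] topcrop [184. 318.] sidecrop [182. 241.]
ic [0.5559 0.0913 0.028 ] topcrop [222. 289.] sidecrop [224. 245.]
s1 [0.6115 0.1001 0.028 ] topcrop [202. 174.] sidecrop [280. 196.]
s2 [0.6094 0.0843 0.028 ] topcrop [235. 178.] sidecrop [299. 210.]
t1 [ 0.5238 -0.0295  0.028 ] topcrop [479. 355.] sidecrop [356. 376.]
t2 [ 0.5397 -0.0316  0.028 ] topcrop [483. 322.] sidecrop [379. 364.]
```

```bash
python3 - <<'E'
from h import *
rows([(.5946,.0943,.29,82.5,19)])
E
```

```text
[[[0.05,-0.11,0.02,0,0,-0.95],[0.06,-0.11,0.02,0,0,-0.95],[0.07,-0.1,0.02,0,0,-0.95],[0.08,-0.1,0.02,0,0,-0.95],[0.08,-0.09,0.02,0,0,-0.95],[0.09,-0.08,0.02,0,0,-0.95],[0.1,-0.07,0.02,0,0,-0.95],[0.1,-0.07,0.02,0,0,-0.95],[0.11,-0.06,0.02,0,0,-0.95],[0.11,-0.05,0.02,0,0,-0.95],[0.12,-0.04,0.02,0,0,-0.95],[0.12,-0.03,0.02,0,0,-0.95],[0.12,-0.02,0.02,0,0,-0.95],[0.12,-0.01,0.02,0,0,-0.95],[0.12,0,0.02,0,0,-0.95],[0.12,0.01,0.02,0,0,-0.95],[0.12,0.02,0.02,0,0,-0.95],[0.12,0.03,0.02,0,0,-0.95],[0.12,0.04,0.02,0,0,-0.95]]]
```

Emit:
servo_tool([
  [[0.05,-0.11,0,0,0,-0.95],[0.06,-0.11,0,0,0,-0.95],[0.07,-0.1,0,0,0,-0.95],[0.08,-0.1,0,0,0,-0.95],[0.08,-0.09,0,0,0,-0.95],[0.09,-0.08,0,0,0,-0.95],[0.1,-0.07,0,0,0,-0.95],[0.1,-0.07,0,0,0,-0.95],[0.11,-0.06,0,0,0,-0.95],[0.11,-0.05,0,0,0,-0.95]],
])

```text
clock: 15.85
position: [0.5622, 0.0491, 0.2963]
ee_rot: [0.935, 0.356, -0.012, -0.003]
ft_force: [0.4, 0.4, 1.0]
grip_width: 0.531
```

```bash
python3 - <<'E'
from h import *
st();rows([(.5946,.0943,.29,82.5,9)])
E
```

```text
t 15.8 p [0.5622 0.0491 0.2963] yawx 41.7 z [-0.024 -0.004 -1.   ] F [0.4 0.4 1. ] tq [0.01 0.01 0.02] g 0.531 j [-0.47  0.3   0.35  1.76 -0.11  1.12  0.65]
[[[0.12,-0.03,0.01,-0.03,0.02,-0.91],[0.12,-0.02,0.01,-0.03,0.02,-0.91],[0.12,-0.01,0.01,-0.03,0.02,-0.91],[0.12,0,0.01,-0.03,0.02,-0.91],[0.12,0.01,0.01,-0.03,0.02,-0.91],[0.12,0.02,0.01,-0.03,0.02,-0.91],[0.12,0.03,0.01,-0.03,0.02,-0.91],[0.12,0.04,0.01,-0.03,0.02,-0.91],[0.11,0.05,0.01,-0.03,0.02,-0.91]]]
```

Emit:
servo_tool([
  [[0.12,-0.03,0,-0.03,0.02,-0.91],[0.12,-0.02,0,-0.03,0.02,-0.91],[0.12,-0.01,0,-0.03,0.02,-0.91],[0.12,0,0,-0.03,0.02,-0.91],[0.12,0.01,0,-0.03,0.02,-0.91],[0.12,0.02,0,-0.03,0.02,-0.91],[0.12,0.03,0,-0.03,0.02,-0.91],[0.1,0.04,0,-0.03,0.02,-0.8],[0.08,0.03,0,0,0,-0.5],[0,0,0,0,0,0]],
])

```text
clock: 16.85
position: [0.5881, 0.0945, 0.2772]
ee_rot: [0.755, 0.655, -0.013, -0.005]
ft_force: [0.6, 0.3, -0.1]
grip_width: 0.532
```

```bash
python3 - <<'E'
from h import *
st();rows([(.5946,.0943,.21,82.5,7)])
E
```

```text
t 16.9 p [0.5881 0.0945 0.2772] yawx 81.9 z [-0.026 -0.009 -1.   ] F [ 0.6  0.3 -0.1] tq [-0.08 -0.01 -0.02] g 0.532 j [-0.42  0.38  0.22  1.69 -0.09  1.11  1.26]
[[[0,0.02,0.19,-0.04,0.02,-0.02],[0,0.02,0.19,-0.04,0.02,-0.02],[0,0.02,0.19,-0.04,0.02,-0.02],[0,0.02,0.19,-0.04,0.02,-0.02],[0,0.02,0.19,-0.04,0.02,-0.02],[0,0.02,0.19,-0.04,0.02,-0.02],[0,0.02,0.19,-0.04,0.02,-0.02]]]
```

Emit:
servo_tool([
  [[0,0.02,0.19,-0.1,0.05,-0.02],[0,0.02,0.19,-0.1,0.05,-0.02],[0,0.02,0.19,-0.08,0,-0.02],[0,0.02,0.19,0,0,-0.02],[0,0.02,0.19,0,0,-0.02],[0,0.02,0.15,0,0,0],[0,0.02,0.1,0,0,0],[0,0,0,0,0,0]],
])

```text
clock: 17.65
position: [0.5934, 0.0918, 0.2079]
ee_rot: [0.754, 0.657, -0.003, 0.0]
ft_force: [-0.9, -0.3, -0.0]
grip_width: 0.527
```

```bash
python3 - <<'E'
from h import *
st();rows([(.5946,.0943,.183,82.5,5)])
s=cam("side")
cv2.imwrite("pics/s9.png",cv2.resize(s["color"][200:340,300:460,::-1],(800,600)*1,interpolation=cv2.INTER_CUBIC)[:,:])
E
```

```text
t 17.6 p [0.5934 0.0918 0.2079] yawx 82.1 z [-0.005 -0.005 -1.   ] F [-0.9 -0.3 -0. ] tq [ 0.04 -0.05 -0.01] g 0.527 j [-0.4   0.47  0.21  1.74 -0.11  0.96  1.29]
[[[0.01,0,0.1,-0.01,0.01,-0.02],[0.01,0,0.1,-0.01,0.01,-0.02],[0.01,0,0.1,-0.01,0.01,-0.02],[0.01,0,0.1,-0.01,0.01,-0.02],[0.01,0,0.1,-0.01,0.01,-0.02]]]
```

View pics/s9.png

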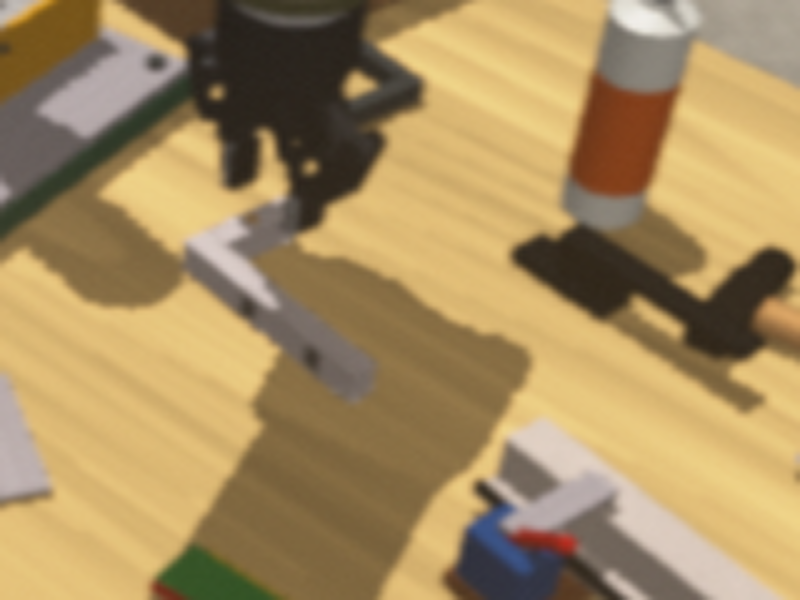

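Emit:
servo_tool([
  [[0.01,0,0.1,-0.02,0.02,-0.02],[0.01,0,0.1,-0.02,0.02,-0.02],[0.01,0,0.1,0,0,-0.02],[0.01,0,0.1,0,0,-0.02],[0.01,0,0.07,0,0,0],[0,0,0.02,0,0,0],[0,0,0,0,0,0]],
])

```text
clock: 18.4
position: [0.5942, 0.0948, 0.1828]
ee_rot: [0.752, 0.66, 0.0, 0.001]
ft_force: [0.8, 0.3, -0.1]
grip_width: 0.531
```

```bash
python3 - <<'E'
from h import *
st();rows([(.5946,.0943,.183,82.5,1)])
E
```

```text
t 18.4 p [0.5942 0.0948 0.1828] yawx 82.6 z [ 0.002 -0.001 -1.   ] F [ 0.8  0.3 -0.1] tq [-0.02  0.07  0.03] g 0.531 j [-0.4   0.5   0.2   1.75 -0.12  0.91  1.3 ]
[[[-0.01,0.01,0,0.02,0.01,0.01]]]
```

Well aligned; grip the short leg and lift.

Emit:
servo_tool([
  [[0,0,0,0,0,0],[0,0,0,0,0,0],[0,0,0,0,0,0],[0,0,0,0,0,0],[0,0,0,0,0,0],[0,0,0,0,0,0],[0,0,0,0,0,0],[0,0,0,0,0,0]],
], jaw=255, force=60)

```text
clock: 19.2
position: [0.5945, 0.0948, 0.1833]
ee_rot: [0.752, 0.66, 0.001, 0.001]
ft_force: [-0.3, -0.1, -0.4]
grip_width: 0.171
```

Emit:
servo_tool([
  [[0,0,-0.1,0,0,0],[0,0,-0.12,0,0,0],[0,0,-0.12,0,0,0],[0,0,-0.05,0,0,0],[0,0,0,0,0,0],[0,0,0,0,0,0]],
])

```text
clock: 19.8
position: [0.5945, 0.0948, 0.2051]
ee_rot: [0.752, 0.66, 0.001, 0.001]
ft_force: [-1.3, 0.2, -1.3]
grip_width: 0.173
```

```bash
python3 - <<'E'
from h import *
st()
t=cam("top");s=cam("side")
cv2.imwrite("pics/s10.png",cv2.resize(s["color"][200:340,300:460,::-1],(800,600),interpolation=cv2.INTER_CUBIC)[:,:])
cv2.imwrite("pics/t10.png",cv2.resize(t["color"][195:285,330:450,::-1],(800,600),interpolation=cv2.INTER_CUBIC))
E
```

```text
t 19.8 p [0.5945 0.0948 0.2051] yawx 82.5 z [ 0.003 -0.001 -1.   ] F [-1.3  0.2 -1.3] tq [ 0.04 -0.05 -0.  ] g 0.173 j [-0.4   0.47  0.21  1.74 -0.11  0.95  1.29]
```

View pics/s10.png

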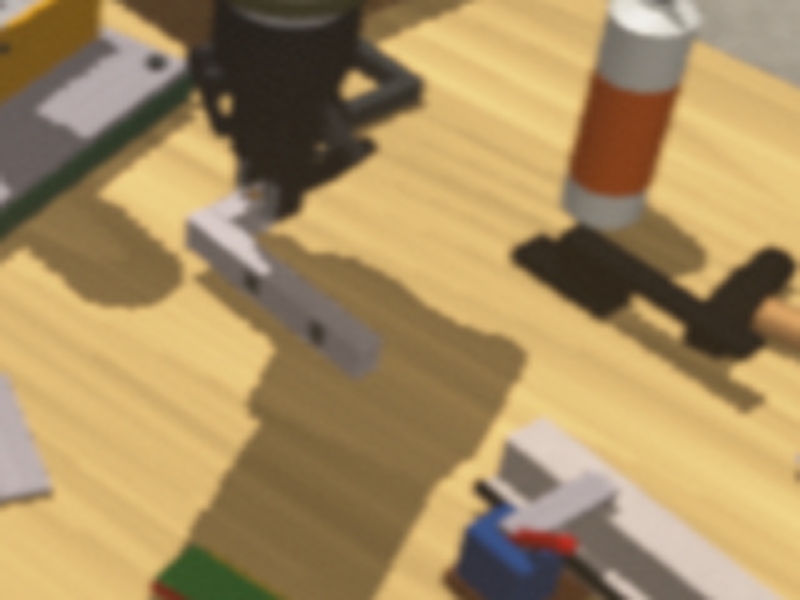

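View pics/t10.png

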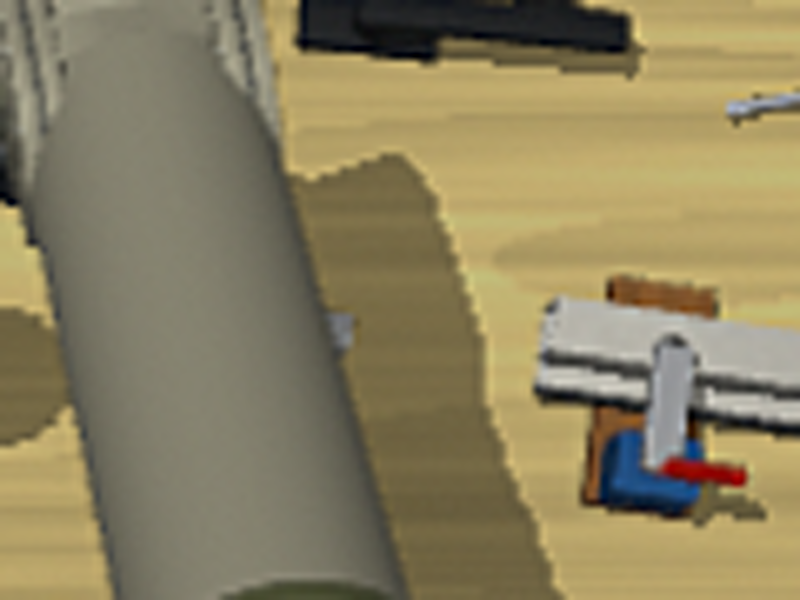

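```bash
python3 - <<'E'
from h import *
t=cam("top");s=cam("side")
g=t["color"].astype(int).sum(2)//3
for c in (414,418,422,440,460,480,500,520): print(c,g[234:262,c])
for n,p in cleatpts((.5489,.1008),-97.5,.05).items():
    v=proj(s,p); print(n,"sidecrop",np.round([(v[0]-300)*5,(v[1]-200)*4.286]))
cv2.imwrite("pics/r1.png",cv2.resize(s["color"][280:350,380:470,::-1],(800,622),interpolation=cv2.INTER_CUBIC)[:600])
E
```

```text
414 [141 154 160 154 149 172 184 183 181 180 180 178 184 164  84  58 177 187
 198  90  10  77 149 156 151 149 150 154]
418 [144 153 160 156 151 148 176 178 177 180 179 179 181 189 116  61 135 184
 188 158  62  44 110 116 118  94  62  54]
422 [145 162 120  84  81  76 119 178 182 179 179 177 175 180 168  86  52 169
 187 195 102  18  69  84  83  74  52  41]
440 [144 155 160 154 150 149 153 161 163 169 171 172 174 173 174 175 181 139
  74  59 171 182 193  89  15  77 151 161]
460 [146 154 156 157 159 161 164 165 164 158 158 155 167 172 171 170 168 169
 172 181 135  73  59 166 181 186  89  11]
480 [162 165 166 161 159 158 162 162 160 155 155 156 157 155 150 171 179 177
 175 176 177 179 184 135  74  63 171 187]
500 [166 165 165 159 158 158 158 158 153 149 153 155 153 144  94  80  80  71
 165 187 187 183 182 181 182 189 136  73]
520 [167 165 162 158 156 157 156 154 147 143 148 148 144 155 157 154 153 159
 166 159 143 172 178 176 173 171 170 171]
oc sidecrop [183. 216.]
ic sidecrop [225. 220.]
s1 sidecrop [282. 171.]
s2 sidecrop [301. 185.]
t1 sidecrop [359. 351.]
t2 sidecrop [383. 339.]
```

View pics/r1.png

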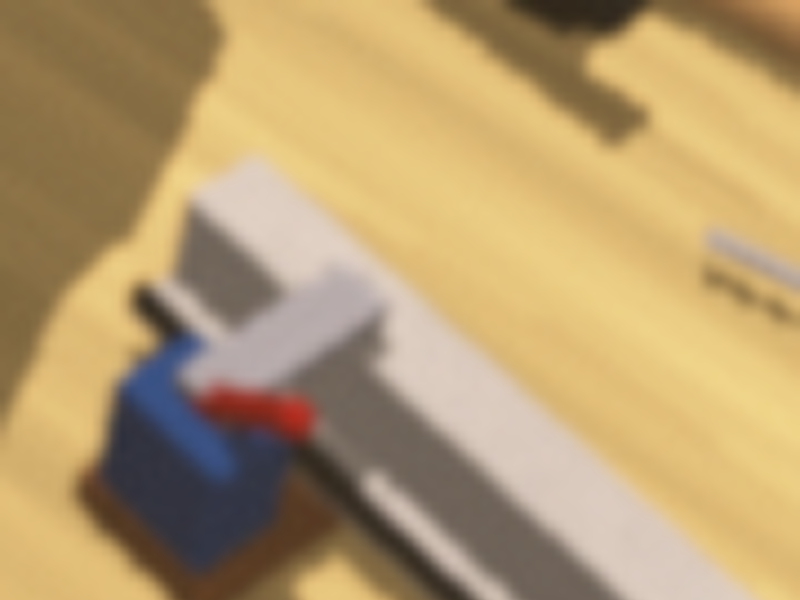

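```bash
python3 - <<'E'
from h import *
t=cam("top");s=cam("side")
F=[onz(t,*p,.053)[:2] for p in ((418,239.5),(480,248.6))]
N=[onz(t,*p,.053)[:2] for p in ((414,247.6),(440,251.2),(460,254.2),(480,257.2),(500,260.2))]
for A in (F,N):
    d=A[-1]-A[0]; print("yaw",np.degrees(np.arctan2(d[1],d[0])))
A=np.array(N); 
d=(A[-1]-A[0]);d/=np.linalg.norm(d);S=np.array([-d[1],d[0]])
print("width",[(f-A[0])@S for f in F])
# intersection heights near end
print("side end",onz(s,408.7,297.7,.053),onz(s,401.6,302.2,.053))
g=s["color"].astype(int).sum(2)//3
# side far edge samples
for u,v in ((380+500/8.889,280+353/8.889),(380+700/8.889,280+513/8.889)): print("side far edge",onz(s,u,v,.053))
gt=t["color"].astype(int).sum(2)//3
for r in (240,241,242,243,244,245,246,247,249,250,251): print(r,gt[r,406:420])
for x,y in F+N: print(np.round([x,y],4))
E
```

```text
yaw -98.72669832328098
yaw -98.66274334884393
width [np.float64(0.027136751348969528), np.float64(0.026923204046732912)]
side end [ 0.54685061 -0.1255353   0.053     ] [ 0.52341533 -0.12197081  0.053     ]
side far edge [ 0.53972444 -0.20969871  0.053     ]
side far edge [ 0.53429697 -0.27332237  0.053     ]
240 [161 162 162 163 165 159 118 123 184 178 177 178 176 176]
241 [162 162 161 163 159 127  72 132 184 178 179 178 177 179]
242 [162 161 161 163 165 169 173 176 181 177 178 177 177 177]
243 [160 161 161 160 155 151 178 162 180 177 177 178 179 179]
244 [161 159 160 161 154 152 182 177 179 176 177 180 179 178]
245 [158 159 159 158 163 169 162 181 179 177 179 180 179 178]
246 [159 159 159 160 162 168 186 185 184 183 182 182 181 179]
247 [161 161 162 164 166 148 106 146 164 170 192 192 188 187]
249 [162 161 161 164 161 128  65  59  58  49  50  53  62  65]
250 [158 157 158 161 172 182 176 177 177 177 170 146 135  68]
251 [160 160 161 159 160 190 187 187 186 187 186 181 184 177]
[ 0.547  -0.1392]
[ 0.518  -0.3283]
[ 0.5216 -0.126 ]
[ 0.5101 -0.2055]
[ 0.5007 -0.2663]
[ 0.4912 -0.3268]
[ 0.4818 -0.387 ]
```

```bash
cat >> h.py <<'E'
def ins(gap,z=.2033,yaw=-98.5,E0=(.535,-.1245),lat=0.):
    a=np.radians(yaw);d=np.array([np.cos(a),np.sin(a)]);S=np.array([-d[1],d[0]])
    o=np.array(E0)-(.132+gap)*d+lat*S; p=o+.046*S; return (p[0],p[1],z,yaw+180)
E
python3 - <<'E'
from h import *
rows([(*ins(.015),8)])
E
```

```text
[[[-0.2,0.05,0,0,0,0.03],[-0.2,0.05,0,0,0,0.03],[-0.2,0.05,0,0,0,0.03],[-0.2,0.05,0,0,0,0.03],[-0.2,0.05,0,0,0,0.03],[-0.2,0.05,0,0,0,0.03],[-0.2,0.05,0,0,0,0.03],[-0.2,0.05,0,0,0,0.03]]]
```

Emit:
servo_tool([
  [[-0.15,0.05,0,0,0,0.03],[-0.2,0.05,0,0,0,0.03],[-0.2,0.05,0,0,0,0.03],[-0.2,0.05,0,0,0,0.03],[-0.2,0.05,0,0,0,0.03],[-0.2,0.05,0,0,0,0.03],[-0.15,0.05,0,0,0,0.03],[-0.1,0.05,0,0,0,0.03],[0,0,0,0,0,0]],
])

```text
clock: 21.0
position: [0.6052, 0.0137, 0.2046]
ee_rot: [0.76, 0.65, 0.0, 0.002]
ft_force: [-0.7, 0.9, -1.5]
grip_width: 0.172
```

```bash
python3 - <<'E'
from h import *
st();rows([(*ins(.015),2)])
t=cam("top");s=cam("side")
o=status.get_obs();M=R.from_quat(o["ee_rot"]).as_matrix();yaw=np.degrees(np.arctan2(M[1,0],M[0,0]))-180
a=np.radians(yaw);S=np.array([-np.sin(a),np.cos(a)]);org=o["position"][:2]-.046*S
for n,p in cleatpts(org,yaw,o["position"][2]-.183+.028).items(): 
    u=proj(t,p);v=proj(s,p); print(n,p.round(4),"top",np.round([(u[0]-370)*10,(u[1]-215)*10]),"side",np.round([(v[0]-340)*8,(v[1]-250)*8]))
cv2.imwrite("pics/s11.png",cv2.resize(s["color"][250:325,340:440,::-1],(800,600),interpolation=cv2.INTER_CUBIC))
cv2.imwrite("pics/t11.png",cv2.resize(t["color"][215:275,370:450,::-1],(800,600),interpolation=cv2.INTER_CUBIC))
E
```

```text
t 21.0 p [0.6052 0.0137 0.2046] yawx 81.1 z [ 0.002 -0.002 -1.   ] F [-0.7  0.9 -1.5] tq [ 0.07 -0.05  0.01] g 0.172 j [-0.29  0.48  0.24  1.73 -0.13  0.95  1.41]
[[[0,-0.03,0.01,0.02,0.01,-0.04],[0,-0.03,0.01,0.02,0.01,-0.04]]]
oc [0.5529 0.0312 0.0495] top [-71. 230.] side [171. 110.]
ic [0.5663 0.0129 0.0495] top [-13. 188.] side [240. 118.]
s1 [0.6221 0.0204 0.0495] top [-40.  13.] side [331.  23.]
s2 [0.6196 0.0046 0.0495] top [10. 20.] side [363.  51.]
t1 [ 0.5314 -0.1072  0.0495] top [376. 297.] side [468. 383.]
t2 [ 0.5472 -0.1096  0.0495] top [383. 247.] side [506. 359.]
```

View pics/s11.png

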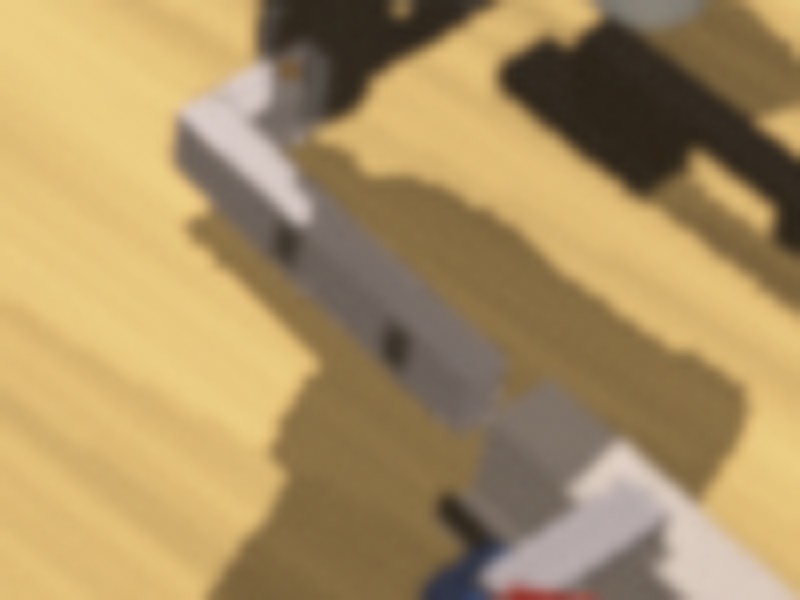

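View pics/t11.png

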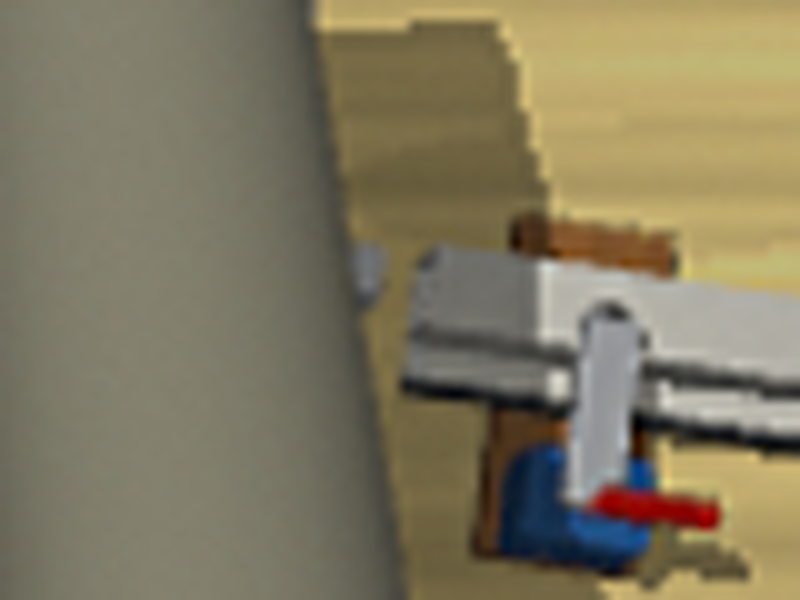

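```bash
python3 - <<'E'
from h import *
rows([(*ins(.010,.2035,-98.6,lat=.0004),3)])
E
```

```text
[[[-0.04,-0.01,0.01,0.01,0,-0.02],[-0.04,-0.01,0.01,0.01,0,-0.02],[-0.04,-0.01,0.01,0.01,0,-0.02]]]
```

Emit:
servo_tool([
  [[-0.02,-0.02,0.01,0.01,0,-0.02],[-0.03,-0.015,0.01,0.01,0,-0.02],[-0.02,-0.01,0.005,0,0,0],[0,0,0,0,0,0],[0,0,0,0,0,0]],
])

```text
clock: 21.6
position: [0.6018, 0.0138, 0.203]
ee_rot: [0.757, 0.653, -0.0, 0.0]
ft_force: [-0.2, -0.2, -1.2]
grip_width: 0.17
```

```bash
python3 - <<'E'
from h import *
st()
d=np.array([-.1495,-.9888]);S=np.array([.9888,-.1495]);e=status.get_obs()["position"][:2]-np.array(ins(.010,.2035,-98.6,lat=.0004)[:2]);print("along %.4f lat %.4f"%(e@d,e@S))
t=cam("top");s=cam("side")
cv2.imwrite("pics/s12.png",cv2.resize(s["color"][250:325,340:440,::-1],(800,600),interpolation=cv2.INTER_CUBIC))
cv2.imwrite("pics/t12.png",cv2.resize(t["color"][225:265,395:445,::-1],(750,600),interpolation=cv2.INTER_CUBIC))
E
```

```text
t 21.6 p [0.6018 0.0138 0.203 ] yawx 81.5 z [-0. -0. -1.] F [-0.2 -0.2 -1.2] tq [-0.02 -0.06  0.06] g 0.170 j [-0.29  0.47  0.23  1.74 -0.13  0.95  1.42]
along -0.0047 lat -0.0010
```

View pics/s12.png

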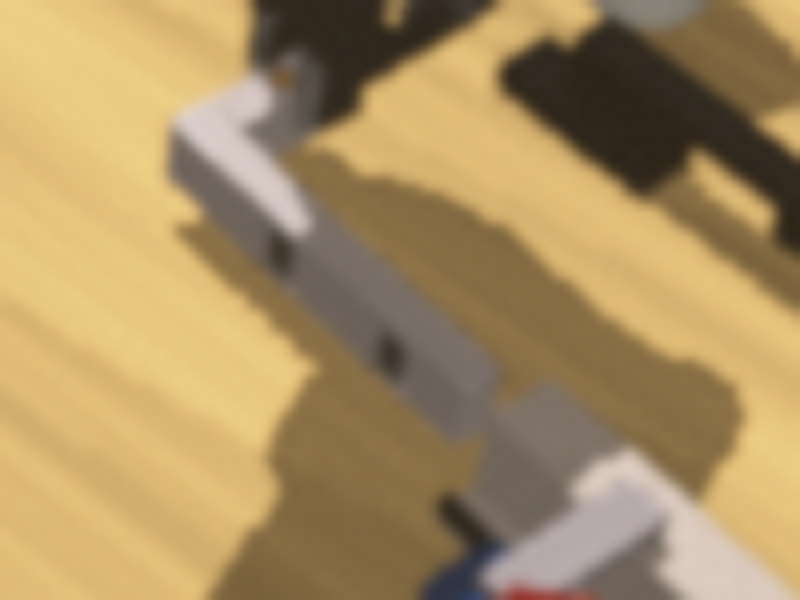

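View pics/t12.png

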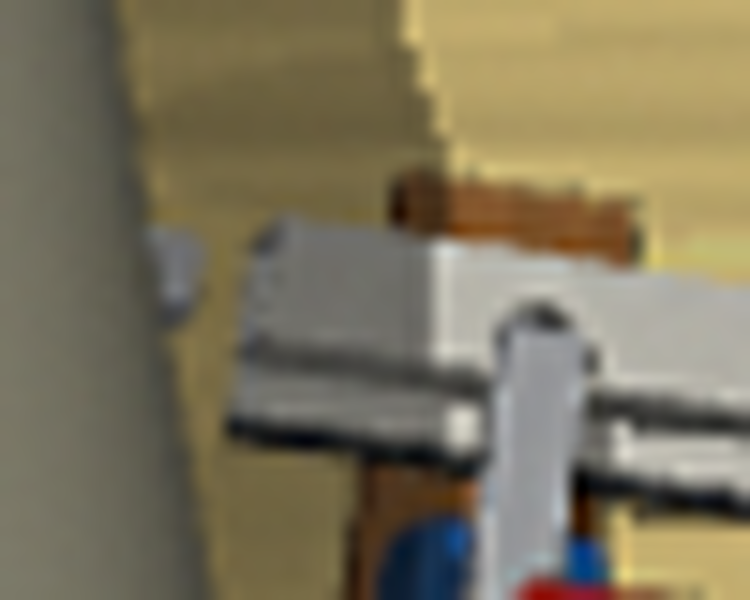

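Emit:
servo_tool([
  [[-0.1,0,0,0,0,0.01],[-0.1,0,0,0,0,0.01],[-0.1,0,0,0,0,0.01],[-0.08,0,0,0,0,0],[-0.06,0,0,0,0,0],[0,0,0,0,0,0]],
])

```text
clock: 22.3
position: [0.5983, -0.0108, 0.2031]
ee_rot: [0.759, 0.651, -0.0, 0.0]
ft_force: [-0.1, -0.2, -1.0]
grip_width: 0.174
```

```bash
cat >> h.py <<'E'
def along():
    yaw=-98.7;a=np.radians(yaw);d=np.array([np.cos(a),np.sin(a)]);S=np.array([-d[1],d[0]])
    e=status.get_obs()["position"][:2]-np.array([.6018,.0138]);print("along %.1f lat %.1f mm"%(e@d*1e3,e@S*1e3))
E
python3 - <<'E'
from h import *
st();along();s=cam("side")
cv2.imwrite("pics/s13.png",cv2.resize(s["color"][250:325,340:440,::-1],(800,600),interpolation=cv2.INTER_CUBIC))
E
```

```text
t 22.3 p [ 0.5983 -0.0108  0.2031] yawx 81.3 z [-0.    -0.001 -1.   ] F [-0.1 -0.2 -1. ] tq [ 0.06 -0.09 -0.02] g 0.174 j [-0.25  0.47  0.24  1.75 -0.13  0.94  1.46]
along 24.9 lat 0.2 mm
```

View pics/s13.png

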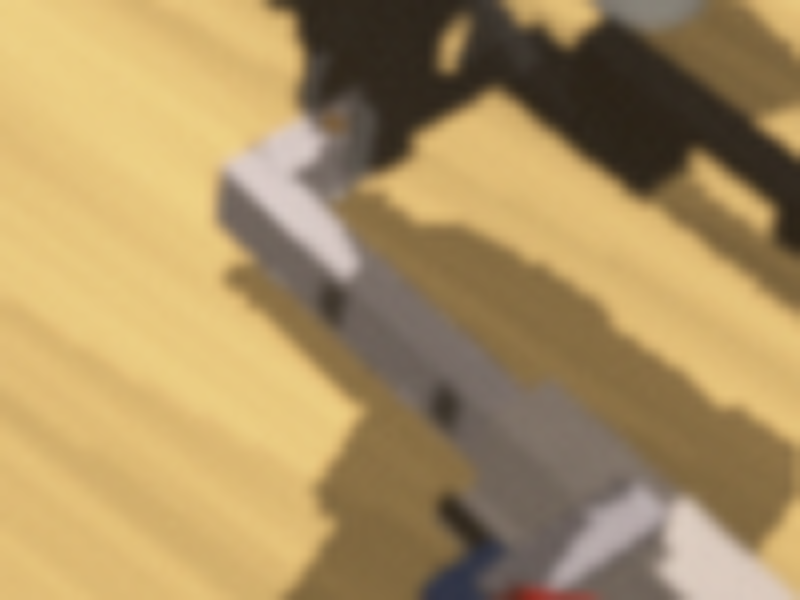

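Emit:
servo_tool([
  [[-0.15,0,0,0,0,0],[-0.2,0,0,0,0,0],[-0.2,0,0,0,0,0],[-0.2,0,0,0,0,0],[-0.1,0,0,0,0,0],[0,0,0,0,0,0]],
])

```text
clock: 22.95
position: [0.5912, -0.057, 0.2032]
ee_rot: [0.759, 0.651, -0.0, 0.0]
ft_force: [0.3, -0.1, -2.0]
grip_width: 0.17
```

```bash
python3 - <<'E'
from h import *
st();along()
E
```

```text
t 22.9 p [ 0.5912 -0.057   0.2032] yawx 81.3 z [ 0.    -0.001 -1.   ] F [ 0.3 -0.1 -2. ] tq [-0.   -0.07 -0.02] g 0.170 j [-0.19  0.46  0.26  1.76 -0.14  0.94  1.54]
along 71.6 lat 0.2 mm
```

Emit:
servo_tool([
  [[-0.15,0,0,0,0,0],[-0.2,0,0,0,0,0],[-0.2,0,0,0,0,0],[-0.2,0,0,0,0,0],[-0.1,0,0,0,0,0],[0,0,0,0,0,0]],
])

```text
clock: 23.55
position: [0.5841, -0.1029, 0.2032]
ee_rot: [0.759, 0.651, -0.0, 0.0]
ft_force: [1.8, 1.3, -1.6]
grip_width: 0.175
```

```bash
python3 - <<'E'
from h import *
st();along();s=cam("side")
cv2.imwrite("pics/s14.png",cv2.resize(s["color"][265:340,360:460,::-1],(800,600),interpolation=cv2.INTER_CUBIC))
E
```

```text
t 23.6 p [ 0.5841 -0.1029  0.2032] yawx 81.3 z [ 0.    -0.001 -1.   ] F [ 1.8  1.3 -1.6] tq [ 0.04 -0.02 -0.03] g 0.175 j [-0.12  0.46  0.27  1.76 -0.15  0.94  1.63]
along 118.1 lat 0.2 mm
```

View pics/s14.png

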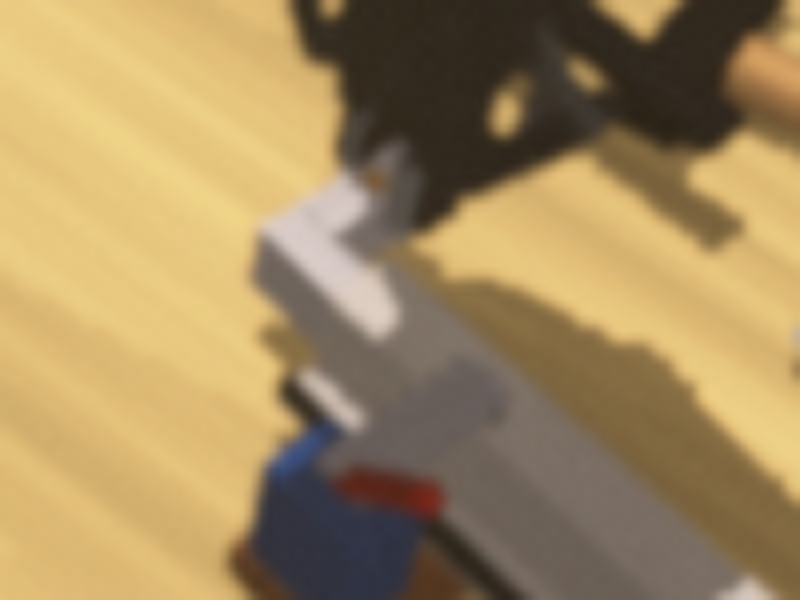

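Emit:
servo_tool([
  [[-0.08,0,0,0,0,0],[-0.08,0,0,0,0,0],[-0.08,0,0,0,0,0],[-0.04,0,0,0,0,0],[0,0,0,0,0,0]],
])

```text
clock: 24.1
position: [0.5821, -0.1163, 0.2031]
ee_rot: [0.758, 0.652, -0.0, 0.0]
ft_force: [0.6, -0.1, -1.1]
grip_width: 0.17
```

```bash
python3 - <<'E'
from h import *
st();along()
E
```

```text
t 24.1 p [ 0.5821 -0.1163  0.2031] yawx 81.4 z [ 0. -0. -1.] F [ 0.6 -0.1 -1.1] tq [ 0.06 -0.   -0.02] g 0.170 j [-0.1   0.46  0.27  1.76 -0.15  0.94  1.65]
along 131.5 lat 0.2 mm
```

Emit:
servo_tool([
  [[-0.04,0,0,0,0,0],[-0.04,0,0,0,0,0],[-0.04,0,0,0,0,0],[0,0,0,0,0,0]],
])

```text
clock: 24.5
position: [0.5813, -0.1223, 0.2031]
ee_rot: [0.758, 0.652, 0.0, 0.0]
ft_force: [0.5, -0.4, -1.4]
grip_width: 0.175
```

```bash
python3 - <<'E'
from h import *
st();along()
E
```

```text
t 24.5 p [ 0.5813 -0.1223  0.2031] yawx 81.4 z [ 0.  0. -1.] F [ 0.5 -0.4 -1.4] tq [-0.01 -0.02 -0.01] g 0.175 j [-0.09  0.46  0.27  1.76 -0.15  0.94  1.67]
along 137.6 lat 0.3 mm
```

Emit:
servo_tool([
  [[-0.03,0,0,0,0,0],[-0.03,0,0,0,0,0],[0,0,0,0,0,0]],
])

```text
clock: 24.8
position: [0.5813, -0.1227, 0.2031]
ee_rot: [0.757, 0.653, 0.001, -0.001]
ft_force: [-0.5, 0.9, -1.8]
grip_width: 0.167
```

```bash
python3 - <<'E'
from h import *
st();along();s=cam("side")
cv2.imwrite("pics/s15.png",cv2.resize(s["color"][265:340,360:460,::-1],(800,600),interpolation=cv2.INTER_CUBIC))
E
```

```text
t 24.8 p [ 0.5813 -0.1227  0.2031] yawx 81.5 z [ 0.     0.004 -1.   ] F [-0.5  0.9 -1.8] tq [ 0.01 -0.04  0.  ] g 0.167 j [-0.09  0.46  0.27  1.76 -0.15  0.94  1.67]
along 138.0 lat 0.4 mm
```

View pics/s15.png

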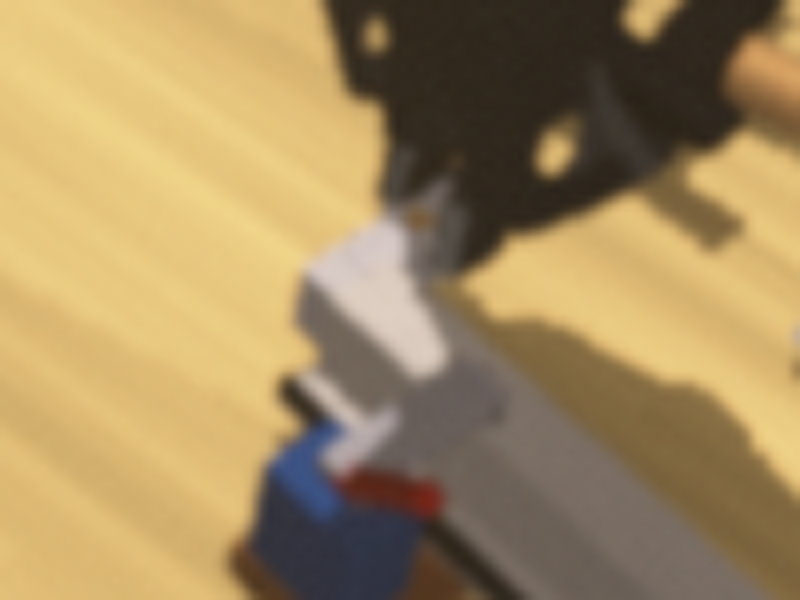

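Emit:
servo_tool([
  [[-0.05,0,0,0,0,0],[-0.05,0,0,0,0,0]],
])

```text
clock: 25.05
position: [0.5813, -0.1241, 0.203]
ee_rot: [0.757, 0.654, 0.003, -0.003]
ft_force: [1.0, 10.1, 0.2]
grip_width: 0.17
```

```bash
python3 - <<'E'
from h import *
st();along()
E
```

```text
t 25.1 p [ 0.5813 -0.1241  0.203 ] yawx 81.7 z [ 0.001  0.009 -1.   ] F [ 1.  10.1  0.2] tq [ 2.21 -0.04 -0.35] g 0.170 j [-0.08  0.46  0.27  1.76 -0.16  0.94  1.68]
along 139.4 lat 0.5 mm
```

Emit:
servo_tool([
  [[0,0,0,-0.1,0,0.05],[0,0,0.02,0,0,0],[0,0,0.02,0,0,0],[0,0,0.02,0,0,0]],
])

```text
clock: 25.45
position: [0.5817, -0.124, 0.2006]
ee_rot: [0.758, 0.652, 0.006, 0.001]
ft_force: [-1.6, 3.6, 8.4]
grip_width: 0.166
```

```bash
python3 - <<'E'
from h import *
st();along()
E
```

```text
t 25.4 p [ 0.5817 -0.124   0.2006] yawx 81.5 z [ 0.011  0.007 -1.   ] F [-1.6  3.6  8.4] tq [ 0.23  0.71 -0.12] g 0.166 j [-0.08  0.46  0.27  1.76 -0.16  0.92  1.68]
along 139.3 lat 0.9 mm
```

Emit:
servo_tool([
  [[0,0,0,0,0,0],[0,0,0,0,0,0],[0,0,0,0,0,0],[0,0,0,0,0,0],[0,0,0,0,0,0]],
], jaw=150)

```text
clock: 25.95
position: [0.5813, -0.1256, 0.2003]
ee_rot: [0.758, 0.652, 0.006, 0.001]
ft_force: [-0.0, -0.2, -0.3]
grip_width: 0.412
```

```bash
python3 - <<'E'
from h import *
st();along();s=cam("side")
cv2.imwrite("pics/s16.png",cv2.resize(s["color"][265:340,360:460,::-1],(800,600),interpolation=cv2.INTER_CUBIC))
E
```

```text
t 25.9 p [ 0.5813 -0.1256  0.2003] yawx 81.4 z [ 0.01   0.006 -1.   ] F [-0.  -0.2 -0.3] tq [ 0.01 -0.    0.03] g 0.412 j [-0.08  0.47  0.27  1.76 -0.16  0.92  1.68]
along 140.9 lat 0.8 mm
```

View pics/s16.png

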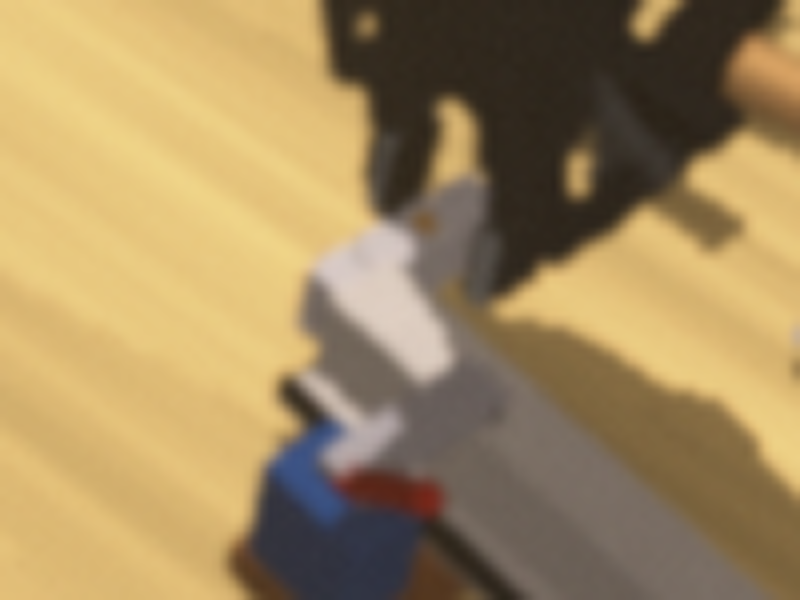

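Emit:
servo_tool([
  [[0,0,-0.1,0,0,0],[0,0,-0.2,0,0,0],[0,0,-0.3,0,0,0],[0,0,-0.5,0,0,0],[0,0,-0.5,0,0,0],[0,0,-0.5,0,0,0],[0.4,0,-0.3,0,0,0],[0.6,0,0,0,0,0],[0.8,0,0,0,0,0],[0.8,0,0,0,0,0],[0.6,0,0,0,0,0],[0.3,0,0,0,0,0]],
])

```text
clock: 27.2
position: [0.6071, 0.0473, 0.3429]
ee_rot: [0.761, 0.648, 0.011, 0.006]
ft_force: [0.3, -0.5, -0.7]
grip_width: 0.412
```

```bash
python3 - <<'E'
from h import *
st();s=cam("side","s17f");t=cam("top","t17f")
cv2.imwrite("pics/s17.png",cv2.resize(s["color"][265:340,360:460,::-1],(800,600),interpolation=cv2.INTER_CUBIC))
cv2.imwrite("pics/t17.png",cv2.resize(t["color"][215:265,385:450,::-1],(780,600),interpolation=cv2.INTER_CUBIC))
E
```

```text
t 27.2 p [0.6071 0.0473 0.3429] yawx 80.8 z [ 0.024  0.005 -1.   ] F [ 0.3 -0.5 -0.7] tq [-0.01  0.01 -0.05] g 0.412 j [-0.33  0.33  0.22  1.61 -0.08  1.19  1.32]
```

View pics/s17.png

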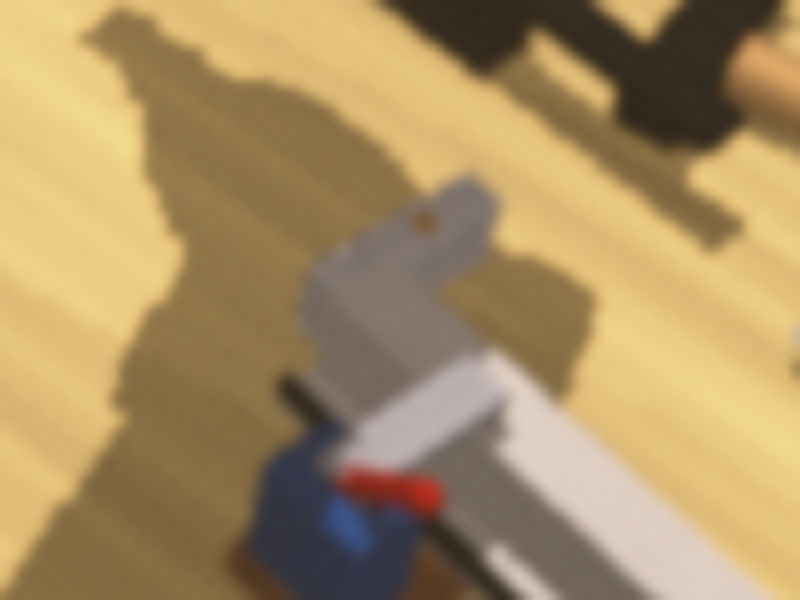

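View pics/t17.png

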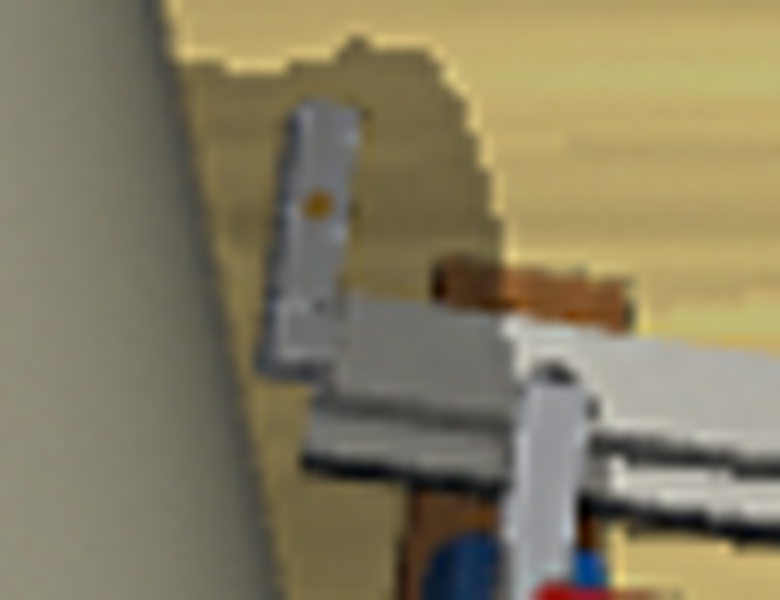

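View pics/t17f.png

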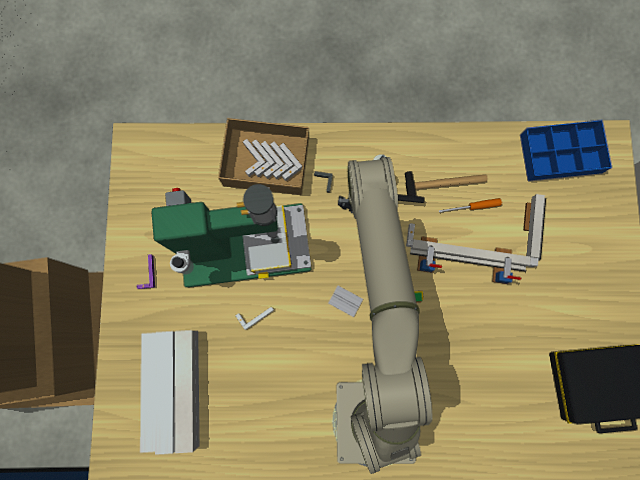

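Emit:
servo_tool([
  [[0.5,0,-0.2,0,0,0],[0.8,0,0,0,0,0],[0.8,0,0,0,0,0],[0.3,0,0,0,0,0],[0,0,0,0,0,0]],
])

```text
clock: 27.8
position: [0.628, 0.1566, 0.3561]
ee_rot: [0.766, 0.643, 0.009, 0.009]
ft_force: [0.0, -0.1, -0.7]
grip_width: 0.415
```

```bash
python3 - <<'E'
from h import *
st();s=cam("side","s18f");t=cam("top","t18f")
for n,a,b in (("s1",(409.75,223.6),(418.75,286.75)),("s2",(414.8,224),(422.25,290.6))): print(n,two(t,a,s,b))
cv2.imwrite("pics/s18.png",cv2.resize(s["color"][275:320,390:450,::-1],(800,600),interpolation=cv2.INTER_CUBIC))
cv2.imwrite("pics/t18.png",cv2.resize(t["color"][218:254,400:448,::-1],(800,600),interpolation=cv2.INTER_CUBIC))
E
```

```text
t 27.8 p [0.628  0.1566 0.3561] yawx 80.1 z [ 0.025 -0.001 -1.   ] F [ 0.  -0.1 -0.7] tq [-0.04  0.05  0.01] g 0.415 j [-0.46  0.4   0.18  1.48 -0.07  1.24  1.13]
s1 (array([ 0.60022243, -0.11760066,  0.04335214]), np.float64(0.0019387439945285892))
s2 (array([ 0.59777402, -0.13209683,  0.04310933]), np.float64(0.0013971698931069542))
```

View pics/t18.png

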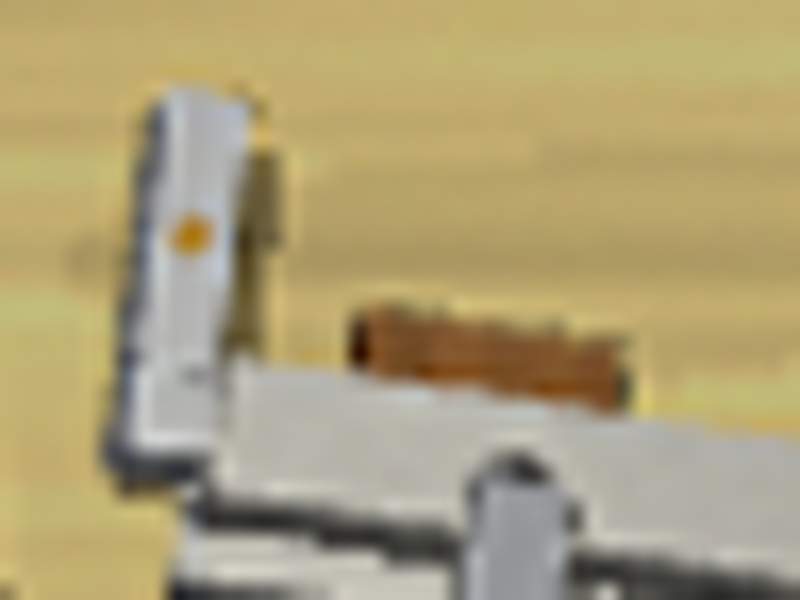

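View pics/s18.png

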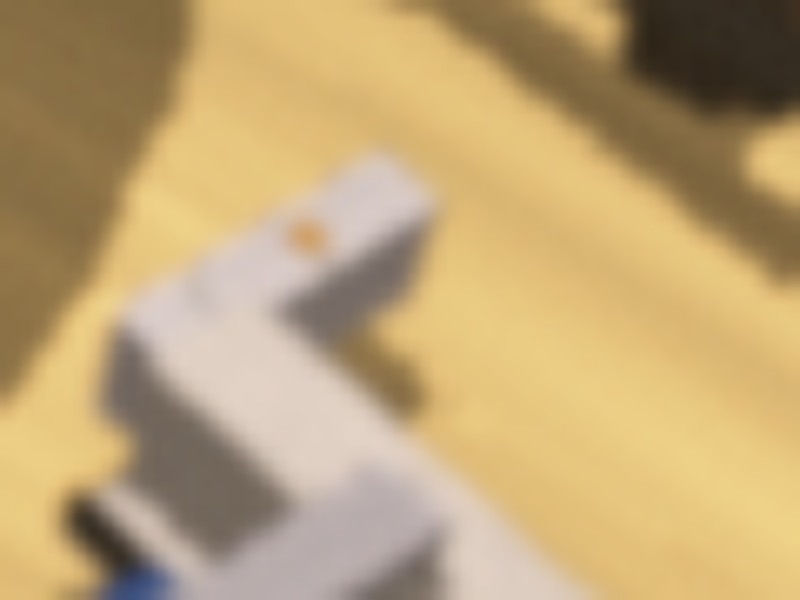

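```bash
python3 - <<'E'
from h import *
rows([(.5617,-.0762,.29,81.3,12)])
E
```

```text
[[[-0.4,-0.04,0.11,0.02,0,-0.02],[-0.4,-0.04,0.11,0.02,0,-0.02],[-0.4,-0.05,0.11,0.02,0,-0.02],[-0.4,-0.05,0.11,0.02,0,-0.02],[-0.4,-0.05,0.11,0.02,0,-0.02],[-0.4,-0.05,0.11,0.02,0,-0.02],[-0.4,-0.05,0.11,0.02,0,-0.02],[-0.4,-0.05,0.11,0.02,0,-0.02],[-0.4,-0.05,0.11,0.02,0,-0.02],[-0.4,-0.05,0.11,0.02,0,-0.02],[-0.4,-0.05,0.11,0.02,0,-0.02],[-0.4,-0.05,0.11,0.02,0,-0.02]]]
```

Emit:
servo_tool([
  [[-0.4,-0.04,0.1,0.03,0,-0.02],[-0.4,-0.04,0.1,0.03,0,-0.02],[-0.4,-0.05,0.1,0.03,0,-0.02],[-0.4,-0.05,0.1,0.02,0,-0.02],[-0.4,-0.05,0.1,0.02,0,-0.02],[-0.4,-0.05,0.1,0.02,0,-0.02],[-0.4,-0.05,0.1,0.02,0,-0.02],[-0.4,-0.05,0.1,0.02,0,-0.02],[-0.4,-0.05,0.1,0.02,0,-0.02],[-0.4,-0.05,0.1,0.02,0,-0.02],[-0.2,-0.04,0.05,0.02,0,-0.02],[0,0,0,0,0,0]],
], jaw=255)

```text
clock: 29.1
position: [0.5564, -0.0885, 0.304]
ee_rot: [0.773, 0.635, -0.001, 0.004]
ft_force: [-0.1, 0.2, 0.2]
grip_width: -0.001
```

```bash
python3 - <<'E'
from h import *
st();along();rows([(.5617,-.0762,.205,81.3,8)])
E
```

```text
t 29.1 p [ 0.5564 -0.0885  0.304 ] yawx 78.8 z [ 0.003 -0.008 -1.   ] F [-0.1  0.2  0.2] tq [-0.   -0.02  0.05] g -0.001 j [-0.17  0.28  0.29  1.77 -0.08  1.11  1.52]
along 108.0 lat -29.4 mm
[[[0.03,0.01,0.25,0.01,0.01,-0.06],[0.03,0.01,0.25,0.01,0.01,-0.06],[0.03,0.01,0.25,0.01,0.01,-0.06],[0.03,0.01,0.25,0.01,0.01,-0.06],[0.03,0.01,0.25,0.01,0.01,-0.06],[0.03,0.01,0.25,0.01,0.01,-0.06],[0.03,0.01,0.25,0.01,0.01,-0.06],[0.03,0.01,0.25,0.01,0.01,-0.06]]]
```

Emit:
servo_tool([
  [[0.1,0.02,0.1,0.05,0.05,-0.15],[0.1,0.02,0.2,0.05,0.05,-0.15],[0.05,0.02,0.3,0,0,-0.15],[0,0.01,0.3,0,0,-0.05],[0,0,0.3,0,0,0],[0,0,0.3,0,0,0],[0,0,0.2,0,0,0],[0,0,0.1,0,0,0],[0,0,0,0,0,0]],
])

```text
clock: 30.0
position: [0.5633, -0.0675, 0.2038]
ee_rot: [0.753, 0.658, -0.001, -0.005]
ft_force: [-0.4, 0.3, -0.1]
grip_width: -0.0
```

```bash
python3 - <<'E'
from h import *
st();along();s=cam("side")
cv2.imwrite("pics/s19.png",cv2.resize(s["color"][255:330,360:460,::-1],(800,600),interpolation=cv2.INTER_CUBIC))
E
```

```text
t 30.0 p [ 0.5633 -0.0675  0.2038] yawx 82.3 z [-0.007  0.006 -1.   ] F [-0.4  0.3 -0.1] tq [-0.01 -0.02  0.03] g -0.000 j [-0.17  0.41  0.25  1.83 -0.13  0.93  1.58]
along 86.2 lat -25.8 mm
```

View pics/s19.png

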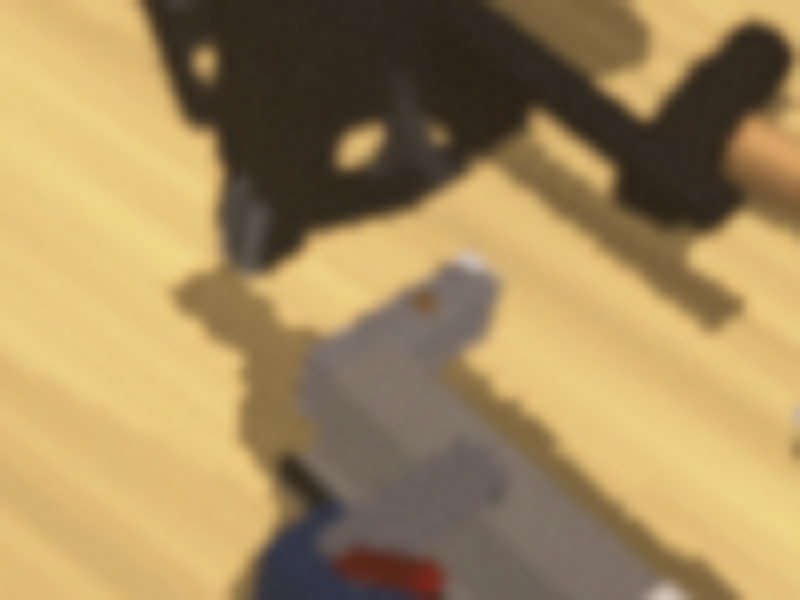

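Emit:
servo_tool([
  [[-0.1,0,0,0,0,0.05],[-0.1,0,0,0,0,0.05],[-0.1,0,0,0,0,0.05],[-0.06,0,0,0,0,0],[-0.04,0,0,0,0,0],[-0.04,0,0,0,0,0]],
])

```text
clock: 30.65
position: [0.5609, -0.0919, 0.2067]
ee_rot: [0.758, 0.652, 0.001, -0.003]
ft_force: [0.7, 0.1, -0.1]
grip_width: 0.003
```

```bash
python3 - <<'E'
from h import *
st();along()
E
```

```text
t 30.6 p [ 0.5609 -0.0919  0.2067] yawx 81.4 z [-0.002  0.006 -1.   ] F [ 0.7  0.1 -0.1] tq [-0.07 -0.03  0.01] g 0.003 j [-0.13  0.41  0.26  1.83 -0.14  0.93  1.61]
along 110.7 lat -24.4 mm
```

Emit:
servo_tool([
  [[-0.04,0,0.02,0,0,0],[-0.04,0,0.02,0,0,0],[-0.04,0,0.02,0,0,0]],
])

```text
clock: 30.95
position: [0.56, -0.0982, 0.2037]
ee_rot: [0.758, 0.652, 0.001, -0.003]
ft_force: [0.2, 1.6, 1.8]
grip_width: 0.001
```

```bash
python3 - <<'E'
from h import *
st();along()
E
```

```text
t 30.9 p [ 0.56   -0.0982  0.2037] yawx 81.4 z [-0.002  0.006 -1.   ] F [0.2 1.6 1.8] tq [ 0.46 -0.08  0.02] g 0.001 j [-0.12  0.41  0.26  1.83 -0.14  0.92  1.62]
along 117.1 lat -24.3 mm
```

Emit:
servo_tool([
  [[-0.03,0,0,0,0,0],[-0.03,0,0,0,0,0]],
])

```text
clock: 31.15
position: [0.5601, -0.099, 0.2037]
ee_rot: [0.757, 0.653, 0.003, -0.004]
ft_force: [-1.1, 6.0, 1.4]
grip_width: -0.001
```

```bash
python3 - <<'E'
from h import *
st();along()
E
```

```text
t 31.1 p [ 0.5601 -0.099   0.2037] yawx 81.6 z [-0.002  0.01  -1.   ] F [-1.1  6.   1.4] tq [ 1.21  0.06 -0.04] g -0.001 j [-0.12  0.41  0.26  1.83 -0.14  0.92  1.63]
along 117.8 lat -24.2 mm
```

Emit:
servo_tool([
  [[-0.06,0,0,0,0,0],[-0.06,0,0,0,0,0]],
])

```text
clock: 31.35
position: [0.56, -0.1002, 0.2038]
ee_rot: [0.756, 0.655, 0.005, -0.006]
ft_force: [-0.2, 10.7, 2.2]
grip_width: -0.003
```

```bash
python3 - <<'E'
from h import *
st();along()
E
```

```text
t 31.4 p [ 0.56   -0.1002  0.2038] yawx 81.8 z [-0.001  0.016 -1.   ] F [-0.2 10.7  2.2] tq [ 2.08  0.02 -0.09] g -0.003 j [-0.11  0.41  0.26  1.83 -0.15  0.92  1.64]
along 119.0 lat -24.0 mm
```

Emit:
servo_tool([
  [[0.1,0,0,0,0,0],[0.2,0,0,0,0,0],[0.3,0,-0.2,0,0,0],[0.3,0,-0.5,0,0,0],[0.5,0,-0.5,0,0,0],[0.7,0,-0.5,0,0,0],[0.8,0,-0.3,0,0,0],[0.8,0,0,0,0,0],[0.8,0,0,0,0,0],[0.5,0,0,0,0,0],[0.2,0,0,0,0,0],[0,0,0,0,0,0]],
])

```text
clock: 32.55
position: [0.5974, 0.1691, 0.3104]
ee_rot: [0.756, 0.654, 0.003, -0.006]
ft_force: [0.8, -0.4, -0.5]
grip_width: -0.003
```

```bash
python3 - <<'E'
from h import *
st();s=cam("side","s20f");t=cam("top","t20f")
cv2.imwrite("pics/s20.png",cv2.resize(s["color"][275:320,390:450,::-1],(800,600),interpolation=cv2.INTER_CUBIC))
cv2.imwrite("pics/t20.png",cv2.resize(t["color"][218:254,400:448,::-1],(800,600),interpolation=cv2.INTER_CUBIC))
E
```

```text
t 32.5 p [0.5974 0.1691 0.3104] yawx 81.7 z [-0.002  0.013 -1.   ] F [ 0.8 -0.4 -0.5] tq [-0.04  0.   -0.03] g -0.003 j [-0.47  0.39  0.16  1.6  -0.08  1.16  1.14]
```

View pics/t20.png

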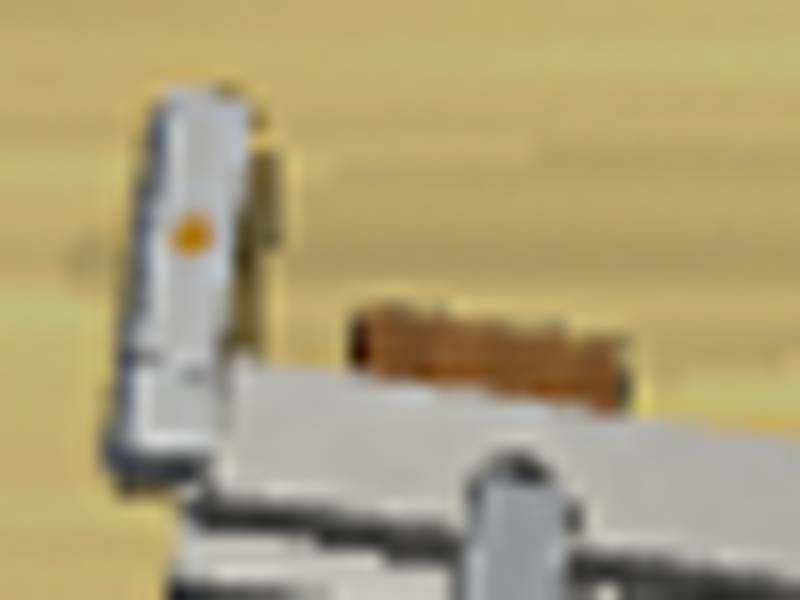

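View pics/s20.png

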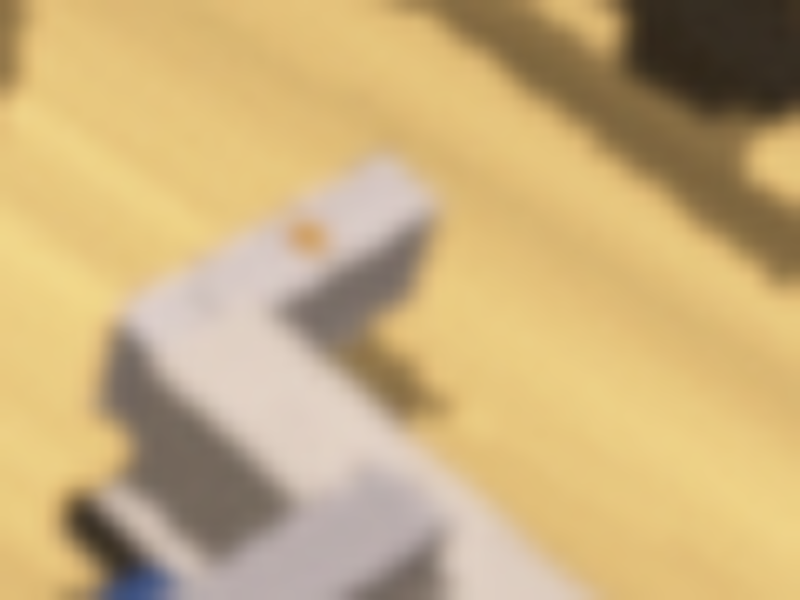

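View pics/t20f.png

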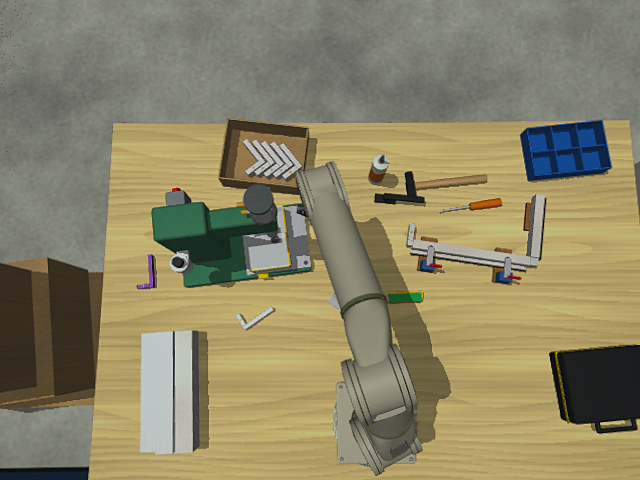

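View pics/s20f.png

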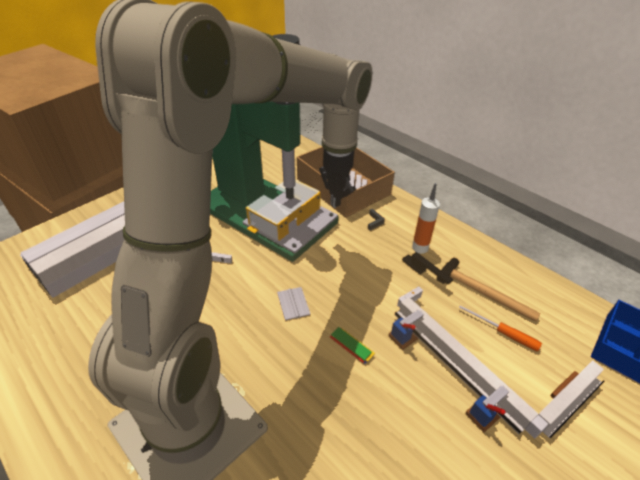

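```bash
python3 - <<'E'
from h import *
st();print(order.hand_in())
E
```

```text
t 32.6 p [0.5976 0.1666 0.3104] yawx 81.6 z [-0.002  0.012 -1.   ] F [0.  0.1 0.1] tq [-0.07 -0.03 -0.05] g 0.001 j [-0.47  0.39  0.16  1.6  -0.08  1.16  1.14]
the job is handed in; nothing more can be done
None
```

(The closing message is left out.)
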